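# Set out the polishing kit around the cup and the tape roll

## Task

Set out the polishing kit on the grey board round the steel cup and the tape roll, which stay where they are: put the green tin in the front bay between those two and stand the black loupe on the middle of its lid, stand the red-nozzled oil bottle in the bay behind the cup and the yellow block in the bay behind the tape roll, and the small steel gauge block in the bay between bottle and block. Each piece stands upright in the middle of its marked bay (the back row is the one farther from you, away from the yellow edge).

Things in the scene. Friction and masses are not known exactly. Their poses are not given: they have to be found in the camera images.
- kit_board: Grey board fixed flat on the bench, 210 x 300 mm, 8 mm thick. Origin at the centre of its underside; x points to the back (away from the robot), y left, z up; turned up to 12 degrees. Yellow strip along the front edge. White brackets mark six 80 mm square bays on top: front row at x = -45 mm, back row at x = +55 mm, each with bays at y = +100 (left), 0 and -100 mm (right).
- steel_cup: Open round steel-grey cup, 66 mm across the rim, 45 mm high, standing in the left or right bay of the board's front row. A reference piece that stays where it is. Origin at the centre of its underside, z axis up when it stands.
- tape_roll: Roll of pale yellow masking tape lying flat, 71 mm across, 19 mm high, in the other end bay of the board's front row. A reference piece that stays where it is. Origin at the centre of its underside, z axis up when it stands.
- polish_tin: Round flat tin with a dark green lid that does not come off, 68 mm across at the lid, 65 mm below it, 27 mm high; flat on top, loose on the bench beside the board. Origin at the centre of its underside, z axis up when it stands.
- loupe: Black eye loupe, a small round barrel about 33 mm across and 30 mm high, standing loose on the bench beside the board on its wide end. Origin at the centre of its underside, z axis up when it stands.
- oil_bottle: White round oil bottle with a blue label and a red nozzle, body 38 mm across and 70 mm high, 106 mm with the nozzle (20 mm across), standing loose on the bench beside the board (it is the one within easy reach of the board; any like it at the far back is not meant). Origin at the centre of its underside, z axis up when it stands.
- yellow_block: Yellow rectangular magnet block with a black top, 30 mm along its x axis, 42 mm along its y axis, 36 mm high; loose on the bench beside the board. It does not pull on anything. Origin at the centre of its underside, z axis up when it stands.
- gauge_block: Small bright steel gauge block, 9 mm along its x axis, 35 mm along its y axis, 16 mm high, standing loose on the bench beside the board on its long narrow face. Origin at the centre of its underside, z axis up when it stands.

How it is judged:
At the end, for the whole second after the job is handed in: Tin, bottle, yellow block and gauge block on the board in their bays, within 15 mm of centre along each board axis; loupe on the lid within 12 mm of its centre; cup and roll moved under 12 mm; all upright (0.15 rad), seated (4 mm in height), released, at rest (x of polish_tin in the frame of kit_board between -0.06 and -0.03 m and y of polish_tin in the frame of kit_board between -0.015 and 0.015 m and x of gauge_block in the frame of kit_board between 0.04 and 0.07 m and y of gauge_block in the frame of kit_board between -0.015 and 0.015 m and ((x of steel_cup in the frame of kit_board between -0.06 and -0.03 m and y of steel_cup in the frame of kit_board between 0.085 and 0.115 m and x of tape_roll in the frame of kit_board between -0.06 and -0.03 m and y of tape_roll in the frame of kit_board between -0.115 and -0.085 m and x of oil_bottle in the frame of kit_board between 0.04 and 0.07 m and y of oil_bottle in the frame of kit_board between 0.085 and 0.115 m and x of yellow_block in the frame of kit_board between 0.04 and 0.07 m and y of yellow_block in the frame of kit_board between -0.115 and -0.085 m) or (x of steel_cup in the frame of kit_board between -0.06 and -0.03 m and y of steel_cup in the frame of kit_board between -0.115 and -0.085 m and x of tape_roll in the frame of kit_board between -0.06 and -0.03 m and y of tape_roll in the frame of kit_board between 0.085 and 0.115 m and x of oil_bottle in the frame of kit_board between 0.04 and 0.07 m and y of oil_bottle in the frame of kit_board between -0.115 and -0.085 m and x of yellow_block in the frame of kit_board between 0.04 and 0.07 m and y of yellow_block in the frame of kit_board between 0.085 and 0.115 m)) and horizontal distance between loupe and polish_tin below 0.012 m and z of polish_tin in the frame of kit_board between 0.004 and 0.012 m and angle between each of polish_tin, loupe, oil_bottle, yellow_block, gauge_block, steel_cup, tape_roll's own z axis and vertical below 0.15 rad and linear speed of each of polish_tin, loupe, oil_bottle, yellow_block, gauge_block, steel_cup, tape_roll below 0.02 m/s and z of loupe in the frame of kit_board between 0.031 and 0.039 m and z of oil_bottle in the frame of kit_board between 0.004 and 0.012 m and z of yellow_block in the frame of kit_board between 0.004 and 0.012 m and z of gauge_block in the frame of kit_board between 0.004 and 0.012 m and z of steel_cup in the frame of kit_board between 0.004 and 0.012 m and z of tape_roll in the frame of kit_board between 0.004 and 0.012 m and distance of each of steel_cup, tape_roll from where it was at the start of the episode below 0.012 m); the robot touches nothing.
It also fails if it takes over 115 s, if anything falls off the work surface, if the arm or the gripper's body presses on something with over 40 N, if the wrist force passes 120 N, or if a joint passes its speed limit or range.

## Robot

A 7-joint arm with a two-finger parallel gripper is mounted at the origin on a cart in front of the work surface, level with it; the furniture and walls round the work are solid. World frame = base frame: x ahead of the robot, y to its left, z up, the work surface at z = 0. Lengths are in m, angles in rad, forces in N, time in s.
With the tool pointing down it reaches from about 0.425 to 0.925 m from the base axis. Payload 6.8 kg.
Tool frame: the origin (TCP) lies on the centre line of the jaws, within the pads' length; the fingertips stand 19 mm ahead of it and the grasp point (between the pads) is the TCP (tcp_to_tips is the distance from the TCP to the fingertips, in m); x points along the fingers, y is the direction in which the jaws open and shut, and the axes are right-handed (so a half turn about x gives the same grasp; the last joint's range is limited). The gripper opens to 85 mm and grips with 20 to 120 N. Pads are 22 mm wide; open, the fingers measure 114 mm over their backs; the gripper's body (76 mm by 85 mm) begins 54 mm behind the grasp point. The pads swing forward as they close: fully open they stand 13 mm farther back than shut.
Start: joints at [1.002, 0.477, 0.022, 1.555, -0.011, 1.109, -0.083], TCP at [0.3, -0.605, 0.25] pointing down, gripper open.
Joint ranges: [-2.96, 2.96], [-0.34, 2.1], [-1.41, 1.46], [0.24, 2.44], [-1.37, 4.51], [0.17, 1.92], [-2.96, 2.96]. Speed limits (rad/s): [2.39, 2.39, 3.14, 3.14, 3.14, 3.14, 3.14].

## Interface

Orientations are given as a unit quaternion [w, x, y, z].
In Python, from station import get_obs, read_camera, hand_in, spot_in, cut_out, tcp_to_tips gives the robot as it stands.
- The arm moves only by the shell command python3 -m jog 'ROWS' [FORCE]. ROWS is JSON, a list of rows, each an object of numbers: "gripper": the closure, from 0 (fully open) to 1 (shut); "dx", "dy", "dz": the shift along the world's x, y, z in m; "rx", "ry", "rz": the turn, a rotation vector about the world's x, y, z in degrees. In form: [{"gripper": .., "dx": .., "dy": .., "dz": .., "rx": .., "ry": .., "rz": ..}, ...]. A call has 1 to 10 rows; each row is the pose to reach, as a shift and turn from the pose commanded when the call began; what a row does not reach only later rows make up. A row lasts 1/10 s, in which the tool goes at most 50 mm and 8.59 degrees, less where a joint would pass 70% of its speed; a pose out of reach is approached as far as the arm can. A call with a gripper value outside its range is refused whole. The fingers move at their own pace and stop on an object; FORCE is the grip in N (left out, the last holds). Time passes only in rows, so rows that repeat a pose let the fingers close. It gives the time, the measured TCP pose, the force and the opening at its end, in the units of the state.
- get_obs(): the state, without advancing time (a new reading comes with each control period).
- read_camera(name): name is "side" or "top"; returns a dict with "pixels" (420x560x3 uint8, blue, green, red), "range_z" (420x560 float32, m along the optical axis (not along the pixel's ray), 0 where there is no reading), "camera_matrix" (3x3 intrinsics, pixels), "cam_to_world" (4x4, takes a point from camera to world coordinates). Camera axes: x right, y down, z forward; pixel columns grow to the right and rows downward; lengths in m; the calibration is good to about 2 mm. A picture is of the moment at which its call begins.
- hand_in(): hands the job in, once; it reports no verdict.
Trained networks look in the newest picture that a camera, given by its name, has taken for a name from the list of things; names that differ only in an ending like _2 or _b are one class to them, and where a whole thing is asked for, a point or a joint stands for the part that bears it (a point fixed in the world has none). Each returns a list of dicts, best first, with "conf" (0 to 1); they miss things now and then, are a little off and sometimes report something else, mostly with a low value. They report only what shows in the picture. A call takes as long as a camera call.
- spot_in(camera, label): "box" ([centre column, centre row, width, height] in pixels, round what is visible of it).
- cut_out(camera, label): "mask" (420x560 bool, what is visible of it) and "box" ([centre column, centre row, width, height] in pixels, round what is visible of it).
The state is a dict: "t": time; "q": joint angles; "joint_vel": joint speeds; "joint_torque": joint torques, N m; "eef_pos": TCP position; "tool_rot": TCP orientation; "contact_force": force on the tool from outside, world axes, zero at the start; "torque": the same for the moment, N m; "gripper_width": opening from 0.0 (shut) to 1.0 (fully open).
Only numpy, scipy, OpenCV 4.12 (cv2) and the standard library are available. Lean on these libraries where they do the work, as an engineer would, in place of code of your own. Each camera call takes 0.05 s, during which the arm holds its last target. There are 200 camera calls.

## Working session

There is one attempt and no reset: what is moved stays moved. The work goes in short steps, Python scripts to look and compute and a shell command to move; the robot and the scene stay as the last step left them, time stands still between calls to the robot, and variables do not carry over. Pictures are saved under pics/ and viewed, about 12 in all and at most 16, crops included, and the job is handed in when it is done.

```bash
ls; mkdir -p pics; python3 - <<'E'
from station import *
import cv2
o=get_obs();print(o['t'],o['eef_pos'],o['tool_rot'],o['gripper_width'],tcp_to_tips)
for c in('top','side'):
    r=read_camera(c);cv2.imwrite(f'pics/{c}0.png',r['pixels']);print(c,r['cam_to_world'].round(3).tolist(),r['camera_matrix'].tolist())
E
```

```text
pics
0.0 [ 0.29986488 -0.60409996  0.249301  ] [-0.16084501 -0.68821629 -0.16212158  0.68862458] 1.0001328111537695 0.019
top [[-0.144, -0.966, 0.215, 0.272], [-0.989, 0.143, -0.025, 0.067], [-0.007, -0.216, -0.976, 1.149], [0.0, 0.0, 0.0, 1.0]] [[483.90459797235275, 0.0, 277.7693723372127], [0.0, 483.90459797235275, 214.61235086956998], [0.0, 0.0, 1.0]]
side [[0.699, 0.414, -0.583, 1.196], [0.715, -0.415, 0.562, -0.636], [-0.01, -0.81, -0.586, 0.742], [0.0, 0.0, 0.0, 1.0]] [[433.2981048562096, 0.0, 280.0304825719319], [0.0, 433.2981048562096, 212.1257743070119], [0.0, 0.0, 1.0]]
```

View pics/top0.png

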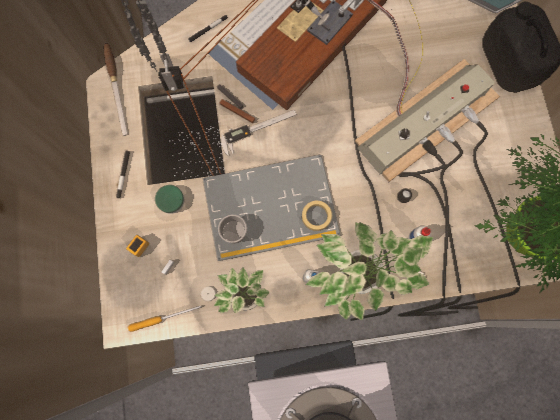

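View pics/side0.png

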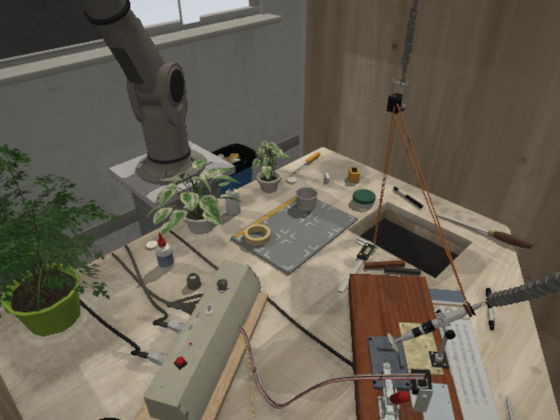

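The top view shows the cup at (232,230) in the left bay and the tape at (317,215) in the right one. The tin is at (169,198), the yellow block at (137,245), the gauge at (168,267), the loupe at (404,195) and the bottle at (425,232) beside a plant. So the bottle goes back-left and the yellow block back-right. There is a pit left of the board with slings hanging over it.

```bash
cat > h.py <<'E'
from station import *
import numpy as np, cv2
def cloud(r):
    v,u=np.mgrid[0:420,0:560]; z=r['range_z'].astype(float); K=r['camera_matrix']
    P=np.stack([(u-K[0,2])*z/K[0,0],(v-K[1,2])*z/K[1,1],z],-1)
    return P@r['cam_to_world'][:3,:3].T+r['cam_to_world'][:3,3]
def look(cam,labels):
    r=read_camera(cam); P=cloud(r); out={}
    for l in labels:
        for d in cut_out(cam,l)[:2]:
            if d['conf']<.3: continue
            m=d['mask']&(r['range_z']>0); p=P[m]
            if len(p)<4: continue
            zt=np.percentile(p[:,2],95); q=p[p[:,2]>zt-.006]
            rc=cv2.minAreaRect((q[:,:2]*1000).astype(np.float32))
            print(cam,l,'%.2f'%d['conf'],np.round(d['box']).astype(int).tolist(),'ztop %.3f'%zt,'topcen',(np.array(rc[0])/1000).round(4),'size',np.round(rc[1]),'ang %.0f'%rc[2],'mean',p.mean(0).round(3),len(p))
            out.setdefault(l,(d,p,q))
    return r,P,out
E
python3 - <<'E'
from h import *
L=['kit_board','steel_cup','tape_roll','polish_tin','loupe','oil_bottle','yellow_block','gauge_block']
for c in('top','side'):
    r,P,o=look(c,L)
    if 'kit_board' in o:
        m=o['kit_board'][0]['mask'];p=P[m];p=p[abs(p[:,2]-.008)<.006]
        print('board',cv2.minAreaRect((p[:,:2]*1000).astype(np.float32)))
# height map of obstacles: max z over 5cm cells
    if c=='top':
        Q=P[(r['range_z']>0)]
        for x in np.arange(.2,1.0,.05):
            row=[]
            for y in np.arange(.5,-.55,-.05):
                s=Q[(abs(Q[:,0]-x)<.025)&(abs(Q[:,1]-y)<.025),2]
                row.append('%4d'%(s.max()*1000) if len(s) else '   .')
            print('%.2f'%x,*row)
E
```

```text
top kit_board 0.67 [270, 209, 135, 105] ztop 0.011 topcen [0.5455 0.053 ] size [214. 299.] ang 3 mean [0.55  0.052 0.008] 9196
top steel_cup 0.68 [235, 228, 28, 25] ztop 0.054 topcen [0.4965 0.1493] size [63. 64.] ang 82 mean [0.502 0.151 0.025] 650
top steel_cup 0.42 [270, 209, 137, 106] ztop 0.012 topcen [0.5452 0.054 ] size [214. 302.] ang 3 mean [0.55  0.053 0.008] 9289
top tape_roll 0.85 [315, 216, 28, 30] ztop 0.030 topcen [ 0.5058 -0.0517] size [70. 69.] ang 11 mean [ 0.506 -0.053  0.024] 418
top polish_tin 0.84 [169, 200, 27, 28] ztop 0.030 topcen [0.5979 0.2918] size [65. 65.] ang 80 mean [0.596 0.29  0.024] 692
top loupe 0.74 [403, 195, 16, 19] ztop 0.030 topcen [ 0.5267 -0.272 ] size [26. 26.] ang 1 mean [ 0.523 -0.269  0.021] 161
top loupe 0.37 [135, 246, 25, 17] ztop 0.038 topcen [0.4954 0.3775] size [29. 41.] ang 49 mean [0.493 0.375 0.03 ] 292
top oil_bottle 0.55 [421, 232, 24, 9] ztop 0.094 topcen [ 0.4204 -0.2806] size [8. 5.] ang 53 mean [ 0.425 -0.274  0.062] 185
top yellow_block 0.68 [136, 246, 20, 18] ztop 0.038 topcen [0.4954 0.3774] size [30. 41.] ang 47 mean [
[... 2439 characters left out ...]
 0.027 topcen [0.5984 0.2871] size [67. 66.] ang 6 mean [0.603 0.281 0.019] 366
side loupe 0.50 [195, 280, 14, 14] ztop 0.030 topcen [ 0.5257 -0.2764] size [23. 25.] ang 86 mean [ 0.53  -0.278  0.018] 179
side oil_bottle 0.93 [166, 253, 17, 36] ztop 0.087 topcen [ 0.4243 -0.2853] size [15. 11.] ang 77 mean [ 0.431 -0.289  0.045] 463
side oil_bottle 0.72 [194, 280, 18, 15] ztop 0.029 topcen [ 0.5257 -0.2764] size [23. 25.] ang 86 mean [ 0.531 -0.278  0.017] 183
side yellow_block 0.67 [353, 175, 12, 14] ztop 0.035 topcen [0.4947 0.3759] size [30. 45.] ang 45 mean [0.502 0.366 0.022] 151
board ((547.4192504882812, 51.07557678222656), (211.56788635253906, 303.30926513671875), 3.6343564987182617)
```

```bash
python3 - <<'E'
from h import *
from scipy.optimize import least_squares
C=[]
for c in('top','side'):
    r,P,o=look(c,['oil_bottle','loupe']); Q=P[r['range_z']>0]; C.append(Q)
    for l,rad,z0,z1 in(('oil_bottle',.019,.01,.066),('loupe',.0165,.004,.02)):
        if l not in o: continue
        p=o[l][1]; q=p[(p[:,2]>z0)&(p[:,2]<z1)][:,:2]
        s=least_squares(lambda v:np.hypot(*(q-v).T)-rad,q.mean(0)+ (r['cam_to_world'][:2,3]*-1+q.mean(0))*0.03,loss='soft_l1',f_scale=.003)
        print(c,l,s.x.round(4),len(q),(abs(s.fun).mean()).round(4))
    if c=='side': cv2.imwrite('pics/crop1.png',cv2.resize(r['pixels'][140:320,80:280],None,fx=3.5,fy=3.3))
Q=np.vstack(C)
print('      ',*['%4d'%(y*1000) for y in np.arange(-.14,-.44,-.02)])
for x in np.arange(.30,.62,.02):
    print('%.2f'%x,*['%4d'%(s.max()*1000) if len(s:=Q[(abs(Q[:,0]-x)<.01)&(abs(Q[:,1]-y)<.01),2]) else '   .' for y in np.arange(-.14,-.44,-.02)])
E
```

```text
top oil_bottle 0.45 [420, 233, 22, 12] ztop 0.096 topcen [ 0.4205 -0.2797] size [6. 5.] ang 46 mean [ 0.425 -0.273  0.063] 167
top oil_bottle 0.40 [168, 266, 11, 16] ztop 0.019 topcen [0.4365 0.3141] size [10. 34.] ang 47 mean [0.435 0.314 0.013] 81
top loupe 0.44 [402, 196, 19, 18] ztop 0.031 topcen [ 0.5242 -0.2713] size [27. 24.] ang 21 mean [ 0.523 -0.269  0.021] 170
top oil_bottle [ 0.4179 -0.2826] 96 0.0023
top loupe [ 0.5261 -0.2728] 58 0.0032
side oil_bottle 0.72 [164, 251, 19, 40] ztop 0.087 topcen [ 0.424  -0.2859] size [17. 13.] ang 61 mean [ 0.429 -0.288  0.046] 464
side loupe 0.73 [194, 280, 15, 18] ztop 0.029 topcen [ 0.526  -0.2744] size [24. 27.] ang 36 mean [ 0.53  -0.276  0.017] 197
side oil_bottle [ 0.4483 -0.2968] 333 0.0057
side loupe [ 0.5238 -0.274 ] 82 0.0022
       -140 -160 -180 -199 -219 -239 -259 -279 -299 -319 -339 -359 -379 -399 -419
0.30  148  149  141  139  129   95   85    5    5    8    4   10    5    4  278
0.32  184  173  157  155  149  107   98    6    4   11    7    9    6    3  281
0.34  189  184  162  161  161  139    8    9    4    8   10    8
[... 355 characters left out ...]
   12    4    3   58   83   63    4    4   11    4    3  281
0.46  107  104    4   11    4    4    4    4    3    2    5   10    6  261  281
0.48    5    4    4   10    4    6    4    6    3    6    3   11    9    4  271
0.50    5    5    6   11    5    4   15    6    3    4    5   12   12    3    6
0.52    3    3    6   12    5    5   32   34   10    5   10   10   10    3    4
0.54    4    3    4   11    3    4   30   30    5    4   12   11   11    4    3
0.56    6    4    4   10    3   16    4    5   21   32   38   41   15    4    6
0.58    4    6   10    9   85   83   23   20   32   35   42   58   52   44    3
0.60    4    5   12   84   87   87   85   21   23   19   57   57    2   58   57
```

View pics/crop1.png

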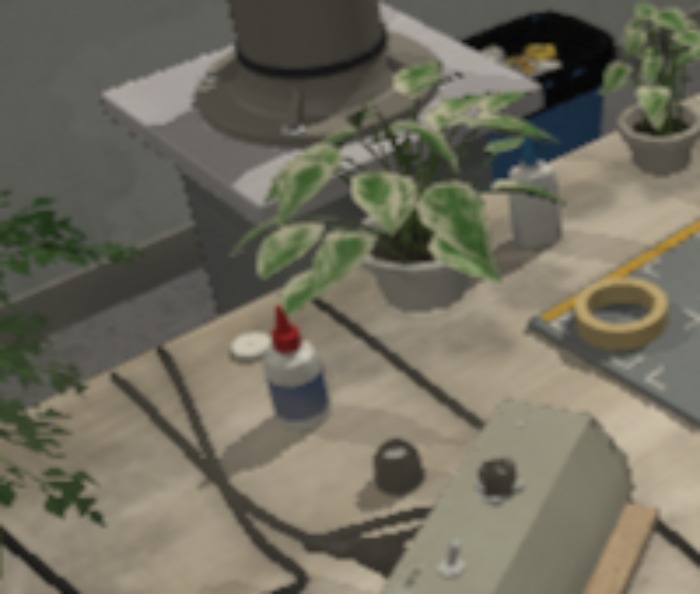

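The crop shows the bottle at about (297,375) clear of the fern. A leaf of the potted plant hangs over its robot side, so I'll grasp it with the tool leaned outward.

```bash
python3 -m jog '[{"dz":0.05,"gripper":0.3},{"dz":0.1,"rz":-8,"gripper":0.3},{"dz":0.15,"rz":-16,"gripper":0.3},{"dz":0.18,"dy":0.04,"rz":-24,"gripper":0.3},{"dz":0.18,"dx":0.02,"dy":0.08,"rz":-26.4,"gripper":0.3},{"dz":0.18,"dx":0.04,"dy":0.12,"rz":-26.4,"gripper":0.3},{"dz":0.18,"dx":0.07,"dy":0.16,"rz":-26.4,"gripper":0.3},{"dz":0.18,"dx":0.1,"dy":0.2,"rz":-26.4,"gripper":0.3},{"dz":0.18,"dx":0.13,"dy":0.24,"rz":-26.4,"gripper":0.3},{"dz":0.18,"dx":0.16,"dy":0.28,"rz":-26.4,"gripper":0.3}]' 40
python3 -m jog '[{"dx":0.01,"dy":0.04,"ry":8},{"dx":0.01,"dy":0.042,"ry":16},{"dx":0.01,"dy":0.042,"ry":24},{"dx":0.01,"dy":0.042,"ry":30},{"dx":0.01,"dy":0.042,"dz":-0.05,"ry":30},{"dx":0.01,"dy":0.042,"dz":-0.1,"ry":30},{"dx":0.01,"dy":0.042,"dz":-0.1,"ry":30}]'
python3 - <<'E'
from station import *; from scipy.spatial.transform import Rotation as R
o=get_obs();w=o['tool_rot'];print(o['t'],o['q'].round(2) if hasattr(o['q'],'round') else o['q'],o['eef_pos'],R.from_quat([w[1],w[2],w[3],w[0]]).as_matrix().round(3).tolist(),o['gripper_width'])
E
```

```text
1.3 [ 1.    0.48  0.02  1.56 -0.01  1.11 -0.08] [ 0.30016234 -0.60461164  0.25030088] [[-0.0, 0.445, -0.896], [-0.0, -0.896, -0.445], [-1.0, 0.0, 0.0]] 1.000461412918316$[0]: bad value
$[0]: bad value
```

```bash
python3 -m jog '[{"gripper":0.3,"dx":0,"dy":0,"dz":0.05,"rx":0,"ry":0,"rz":0},{"gripper":0.3,"dx":0,"dy":0,"dz":0.1,"rx":0,"ry":0,"rz":-8},{"gripper":0.3,"dx":0,"dy":0,"dz":0.15,"rx":0,"ry":0,"rz":-16},{"gripper":0.3,"dx":0,"dy":0.04,"dz":0.18,"rx":0,"ry":0,"rz":-24},{"gripper":0.3,"dx":0.02,"dy":0.08,"dz":0.18,"rx":0,"ry":0,"rz":-26.4},{"gripper":0.3,"dx":0.04,"dy":0.12,"dz":0.18,"rx":0,"ry":0,"rz":-26.4},{"gripper":0.3,"dx":0.07,"dy":0.16,"dz":0.18,"rx":0,"ry":0,"rz":-26.4},{"gripper":0.3,"dx":0.1,"dy":0.2,"dz":0.18,"rx":0,"ry":0,"rz":-26.4},{"gripper":0.3,"dx":0.13,"dy":0.24,"dz":0.18,"rx":0,"ry":0,"rz":-26.4},{"gripper":0.3,"dx":0.16,"dy":0.28,"dz":0.18,"rx":0,"ry":0,"rz":-26.4}]' 40
cat > st.py <<'E'
from station import *; from scipy.spatial.transform import Rotation as R
o=get_obs();w=o['tool_rot'];M=R.from_quat([w[1],w[2],w[3],w[0]]).as_matrix()
print('%.1f'%o['t'],[round(float(x),2) for x in o['q']],o['eef_pos'].round(4),'fing',M[:,0].round(3),'jaw',M[:,1].round(3),'w %.3f'%o['gripper_width'],'F',o['contact_force'].round(1))
E
python3 st.py
```

```text
t: 2.3
eef_pos: [0.4609, -0.3228, 0.4307]
tool_rot: [0.0, 0.707, -0.0, -0.707]
contact_force: [0.6, 0.2, -0.0]
gripper_width: 0.697
2.3 [0.55, 0.18, -0.06, 1.57, 0.01, 1.4, -1.08] [ 0.4609 -0.3228  0.4307] fing [ 0.001 -0.    -1.   ] jaw [-0. -1.  0.] w 0.697 F [ 0.6  0.2 -0. ]
```

```bash
python3 -m jog '[{"gripper":0.3,"dx":0.014,"dy":0.02,"dz":0,"rx":0,"ry":8,"rz":0},{"gripper":0.3,"dx":0.014,"dy":0.04,"dz":-0.04,"rx":0,"ry":16,"rz":0},{"gripper":0.3,"dx":0.014,"dy":0.04,"dz":-0.08,"rx":0,"ry":24,"rz":0},{"gripper":0.3,"dx":0.014,"dy":0.04,"dz":-0.12,"rx":0,"ry":30,"rz":0},{"gripper":0.3,"dx":0.014,"dy":0.04,"dz":-0.17,"rx":0,"ry":30,"rz":0},{"gripper":0.3,"dx":0.014,"dy":0.04,"dz":-0.22,"rx":0,"ry":30,"rz":0},{"gripper":0.3,"dx":0.014,"dy":0.04,"dz":-0.27,"rx":0,"ry":30,"rz":0},{"gripper":0.3,"dx":0.014,"dy":0.04,"dz":-0.27,"rx":0,"ry":30,"rz":0}]' 
python3 st.py; python3 - <<'E'
from h import *
a=read_camera('side')['pixels'];b=read_camera('top')['pixels']
cv2.imwrite('pics/p4.png',np.hstack([cv2.resize(a[100:330,60:340],(400,330)),cv2.resize(b[110:310,300:540],(400,330))]))
E
```

```text
t: 3.1
eef_pos: [0.4705, -0.2829, 0.1547]
tool_rot: [0.001, -0.495, -0.002, 0.869]
contact_force: [-0.6, 0.9, 0.3]
gripper_width: 0.705
3.1 [0.39, 0.64, -0.08, 1.62, 0.2, 1.4, -1.34] [ 0.4705 -0.2829  0.1547] fing [-0.509  0.004 -0.86 ] jaw [ 0.    -1.    -0.005] w 0.705 F [-0.6  0.9  0.3]
```

View pics/p4.png

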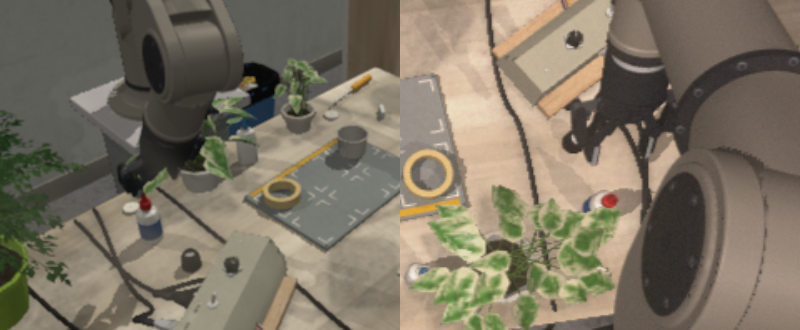

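The fingers are above and in front of the bottle, leaned away from the plant, so I go down and slide in.

```bash
python3 -m jog '[{"gripper":0.3,"dx":0.004,"dy":0,"dz":-0.04,"rx":0,"ry":0,"rz":0},{"gripper":0.3,"dx":0.004,"dy":0,"dz":-0.08,"rx":0,"ry":0,"rz":0},{"gripper":0.3,"dx":0.004,"dy":0,"dz":-0.098,"rx":0,"ry":0,"rz":0},{"gripper":0.3,"dx":-0.02,"dy":0,"dz":-0.098,"rx":0,"ry":0,"rz":0},{"gripper":0.3,"dx":-0.04,"dy":0,"dz":-0.098,"rx":0,"ry":0,"rz":0},{"gripper":0.3,"dx":-0.052,"dy":0,"dz":-0.098,"rx":0,"ry":0,"rz":0},{"gripper":0.3,"dx":-0.052,"dy":0,"dz":-0.098,"rx":0,"ry":0,"rz":0}]'; python3 st.py
python3 - <<'E'
from h import *
a=read_camera('side')['pixels'];b=read_camera('top')['pixels']
cv2.imwrite('pics/p5.png',np.hstack([cv2.resize(a[200:300,110:230],(400,330)),cv2.resize(b[170:270,370:490],(400,330))]))
E
```

```text
t: 3.9
eef_pos: [0.4219, -0.2856, 0.0643]
tool_rot: [0.0, -0.501, 0.001, 0.866]
contact_force: [-0.2, 0.2, 0.2]
gripper_width: 0.7
3.9 [0.42, 0.7, -0.07, 1.78, 0.24, 1.18, -1.37] [ 0.4219 -0.2856  0.0643] fing [-0.499 -0.001 -0.867] jaw [-0.001 -1.     0.002] w 0.700 F [-0.2  0.2  0.2]
```

View pics/p5.png

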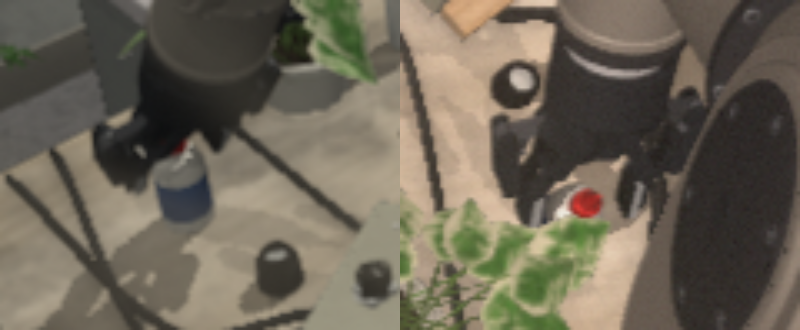

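The nozzle sits between the pads and no leaf is touched. I lower it a little, close, and check.

```bash
python3 -m jog '[{"gripper":0.3,"dx":-0.004,"dy":0.002,"dz":-0.007,"rx":0,"ry":0,"rz":0},{"gripper":0.7,"dx":-0.004,"dy":0.002,"dz":-0.007,"rx":0,"ry":0,"rz":0},{"gripper":0.9,"dx":-0.004,"dy":0.002,"dz":-0.007,"rx":0,"ry":0,"rz":0},{"gripper":0.9,"dx":-0.004,"dy":0.002,"dz":-0.007,"rx":0,"ry":0,"rz":0},{"gripper":0.9,"dx":-0.004,"dy":0.002,"dz":-0.007,"rx":0,"ry":0,"rz":0},{"gripper":0.9,"dx":-0.004,"dy":0.002,"dz":-0.007,"rx":0,"ry":0,"rz":0}]' 40; python3 st.py
```

```text
t: 4.6
eef_pos: [0.4182, -0.2826, 0.0552]
tool_rot: [-0.0, -0.5, 0.0, 0.866]
contact_force: [-1.4, 0.0, -0.4]
gripper_width: 0.427
4.6 [0.42, 0.71, -0.08, 1.79, 0.24, 1.16, -1.38] [ 0.4182 -0.2826  0.0552] fing [-0.5   -0.    -0.866] jaw [ 0. -1.  0.] w 0.427 F [-1.4  0.  -0.4]
```

Gripped at 36 mm. I'll stand it in the free front-middle bay for now and regrip it upright there, because leaning at the back bay would bring the wrist near the slings.

```bash
python3 -m jog '[{"gripper":0.9,"dx":0,"dy":0,"dz":0.02,"rx":0,"ry":0,"rz":0},{"gripper":0.9,"dx":0.03,"dy":0,"dz":0.03,"rx":0,"ry":0,"rz":0},{"gripper":0.9,"dx":0.06,"dy":0,"dz":0.05,"rx":0,"ry":0,"rz":0},{"gripper":0.9,"dx":0.085,"dy":0,"dz":0.09,"rx":0,"ry":0,"rz":0},{"gripper":0.9,"dx":0.085,"dy":0.02,"dz":0.13,"rx":0,"ry":0,"rz":0},{"gripper":0.9,"dx":0.085,"dy":0.06,"dz":0.15,"rx":0,"ry":0,"rz":0},{"gripper":0.9,"dx":0.085,"dy":0.11,"dz":0.16,"rx":0,"ry":0,"rz":0},{"gripper":0.9,"dx":0.085,"dy":0.16,"dz":0.16,"rx":0,"ry":0,"rz":0},{"gripper":0.9,"dx":0.085,"dy":0.21,"dz":0.16,"rx":0,"ry":0,"rz":0},{"gripper":0.9,"dx":0.085,"dy":0.26,"dz":0.16,"rx":0,"ry":0,"rz":0}]'
python3 -m jog '[{"gripper":0.9,"dx":0,"dy":0.04,"dz":0,"rx":0,"ry":0,"rz":0},{"gripper":0.9,"dx":0,"dy":0.072,"dz":0,"rx":0,"ry":0,"rz":0},{"gripper":0.9,"dx":0,"dy":0.072,"dz":0,"rx":0,"ry":0,"rz":0},{"gripper":0.9,"dx":0,"dy":0.072,"dz":-0.04,"rx":0,"ry":0,"rz":0},{"gripper":0.9,"dx":0,"dy":0.072,"dz":-0.08,"rx":0,"ry":0,"rz":0},{"gripper":0.9,"dx":0,"dy":0.072,"dz":-0.12,"rx":0,"ry":0,"rz":0},{"gripper":0.9,"dx":0,"dy":0.072,"dz":-0.14,"rx":0,"ry":0,"rz":0},{"gripper":0.9,"dx":0,"dy":0.072,"dz":-0.14,"rx":0,"ry":0,"rz":0}]'; python3 st.py
```

```text
t: 5.6
eef_pos: [0.5029, -0.0218, 0.2156]
tool_rot: [0.0, -0.5, 0.0, 0.866]
contact_force: [1.4, -1.1, -1.0]
gripper_width: 0.426
t: 6.4
eef_pos: [0.5011, 0.0473, 0.0727]
tool_rot: [-0.0, -0.498, 0.001, 0.867]
contact_force: [0.4, 0.2, -0.3]
gripper_width: 0.427
6.4 [-0.01, 0.71, -0.22, 1.72, 0.04, 1.24, -1.81] [0.5011 0.0473 0.0727] fing [-0.505 -0.001 -0.863] jaw [-0.    -1.     0.001] w 0.427 F [ 0.4  0.2 -0.3]
```

```bash
python3 -m jog '[{"gripper":0.9,"dx":0,"dy":0,"dz":-0.008,"rx":0,"ry":0,"rz":0},{"gripper":0.9,"dx":0,"dy":0,"dz":-0.0115,"rx":0,"ry":0,"rz":0},{"gripper":0.9,"dx":0,"dy":0,"dz":-0.0115,"rx":0,"ry":0,"rz":0},{"gripper":0.4,"dx":0,"dy":0,"dz":-0.0115,"rx":0,"ry":0,"rz":0},{"gripper":0.3,"dx":0,"dy":0,"dz":-0.0115,"rx":0,"ry":0,"rz":0},{"gripper":0.3,"dx":0.02,"dy":0,"dz":-0.0115,"rx":0,"ry":0,"rz":0},{"gripper":0.3,"dx":0.05,"dy":0,"dz":-0.01,"rx":0,"ry":0,"rz":0},{"gripper":0.3,"dx":0.07,"dy":0,"dz":0.01,"rx":0,"ry":0,"rz":0},{"gripper":0.3,"dx":0.07,"dy":0,"dz":0.06,"rx":0,"ry":0,"rz":0},{"gripper":0.3,"dx":0.07,"dy":0,"dz":0.11,"rx":0,"ry":0,"rz":0}]'
python3 -m jog '[{"gripper":0.3,"dx":0,"dy":0,"dz":0.05,"rx":0,"ry":-8,"rz":0},{"gripper":0.3,"dx":0,"dy":0,"dz":0.07,"rx":0,"ry":-16,"rz":0},{"gripper":0.3,"dx":-0.03,"dy":0,"dz":0.07,"rx":0,"ry":-24,"rz":0},{"gripper":0.3,"dx":-0.06,"dy":0,"dz":0.07,"rx":0,"ry":-30,"rz":0},{"gripper":0.3,"dx":-0.07,"dy":0,"dz":0.07,"rx":0,"ry":-30,"rz":0},{"gripper":0.3,"dx":-0.07,"dy":0,"dz":0.07,"rx":0,"ry":-30,"rz":0}]'; python3 st.py
python3 - <<'E'
from h import *
from scipy.optimize import least_squares
r,P,o=look('side',['oil_bottle'])
a=r['pixels'];b=read_camera('top')['pixels']
p=o['oil_bottle'][1]; q=p[(p[:,2]>.02)&(p[:,2]<.072)][:,:2]; d=r['cam_to_world'][:2,3]-q.mean(0); d/=np.hypot(*d)
print(least_squares(lambda v:np.hypot(*(q-v).T)-.019,q.mean(0)-d*.015,loss='soft_l1',f_scale=.003).x)
cv2.imwrite('pics/p6.png',np.hstack([cv2.resize(a[130:290,200:400],(400,330)),cv2.resize(b[140:300,170:370],(400,330))]))
E
```

```text
t: 7.4
eef_pos: [0.573, 0.0484, 0.1861]
tool_rot: [-0.0, -0.499, 0.0, 0.867]
contact_force: [1.3, -1.2, -0.1]
gripper_width: 0.699
t: 8.0
eef_pos: [0.5012, 0.0482, 0.2563]
tool_rot: [0.001, 0.707, -0.0, -0.707]
contact_force: [1.6, 0.3, -0.7]
gripper_width: 0.701
8.0 [0.0, 0.2, -0.26, 1.94, 0.06, 1.01, -1.85] [0.5012 0.0482 0.2563] fing [ 0.    -0.001 -1.   ] jaw [ 0.001 -1.     0.001] w 0.701 F [ 1.6  0.3 -0.7]
side oil_bottle 0.94 [285, 210, 10, 31] ztop 0.090 topcen [0.5094 0.0432] size [14. 10.] ang 45 mean [0.514 0.037 0.053] 329
[0.50565325 0.0469695 ]
```

View pics/p6.png

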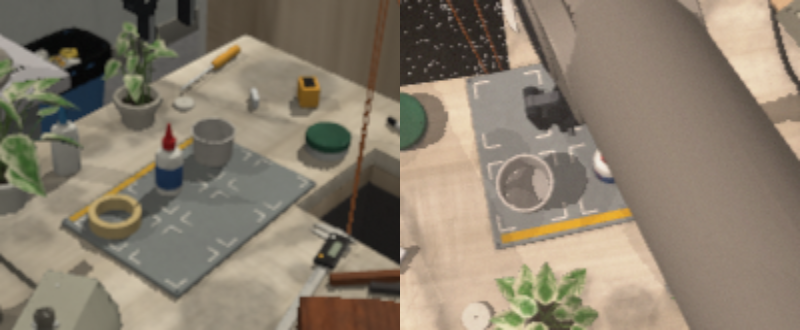

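The bottle stands upright in the front-middle bay. Now I regrip it vertically.

```bash
python3 -m jog '[{"gripper":0.3,"dx":0.003,"dy":-0.001,"dz":-0.05,"rx":0,"ry":0,"rz":0},{"gripper":0.3,"dx":0.003,"dy":-0.001,"dz":-0.1,"rx":0,"ry":0,"rz":0},{"gripper":0.3,"dx":0.003,"dy":-0.001,"dz":-0.14,"rx":0,"ry":0,"rz":0},{"gripper":0.3,"dx":0.003,"dy":-0.001,"dz":-0.17,"rx":0,"ry":0,"rz":0},{"gripper":0.3,"dx":0.003,"dy":-0.001,"dz":-0.185,"rx":0,"ry":0,"rz":0},{"gripper":0.6,"dx":0.003,"dy":-0.001,"dz":-0.185,"rx":0,"ry":0,"rz":0},{"gripper":0.9,"dx":0.003,"dy":-0.001,"dz":-0.185,"rx":0,"ry":0,"rz":0},{"gripper":0.9,"dx":0.003,"dy":-0.001,"dz":-0.185,"rx":0,"ry":0,"rz":0},{"gripper":0.9,"dx":0.003,"dy":-0.001,"dz":-0.185,"rx":0,"ry":0,"rz":0}]'; python3 st.py
```

```text
t: 9.05
eef_pos: [0.5073, 0.0475, 0.0713]
tool_rot: [-0.0, 0.708, 0.0, -0.706]
contact_force: [0.1, 1.5, -0.6]
gripper_width: 0.424
9.1 [-0.04, 0.47, -0.22, 2.08, 0.17, 0.61, -1.95] [0.5073 0.0475 0.0713] fing [ 0.002  0.    -1.   ] jaw [-0. -1. -0.] w 0.424 F [ 0.1  1.5 -0.6]
```

```bash
python3 -m jog '[{"gripper":0.9,"dx":0,"dy":0,"dz":0.04,"rx":0,"ry":0,"rz":0},{"gripper":0.9,"dx":0.02,"dy":0,"dz":0.07,"rx":0,"ry":0,"rz":0},{"gripper":0.9,"dx":0.06,"dy":0.02,"dz":0.07,"rx":0,"ry":0,"rz":0},{"gripper":0.9,"dx":0.091,"dy":0.06,"dz":0.07,"rx":0,"ry":0,"rz":0},{"gripper":0.9,"dx":0.091,"dy":0.1,"dz":0.07,"rx":0,"ry":0,"rz":0},{"gripper":0.9,"dx":0.091,"dy":0.1075,"dz":0.07,"rx":0,"ry":0,"rz":0},{"gripper":0.9,"dx":0.091,"dy":0.1075,"dz":0.05,"rx":0,"ry":0,"rz":0},{"gripper":0.9,"dx":0.091,"dy":0.1075,"dz":0.02,"rx":0,"ry":0,"rz":0},{"gripper":0.9,"dx":0.091,"dy":0.1075,"dz":0.008,"rx":0,"ry":0,"rz":0},{"gripper":0.9,"dx":0.091,"dy":0.1075,"dz":0.003,"rx":0,"ry":0,"rz":0}]'
python3 st.py
python3 - <<'E'
from h import *
from scipy.optimize import least_squares
r,P,o=look('side',['oil_bottle'])
p=o['oil_bottle'][1]; q=p[(p[:,2]>.01)&(p[:,2]<.05)][:,:2]; d=r['cam_to_world'][:2,3]-q.mean(0); d/=np.hypot(*d)
print(least_squares(lambda v:np.hypot(*(q-v).T)-.019,q.mean(0)-d*.015,loss='soft_l1',f_scale=.003).x, p[:,2].min())
E
```

```text
t: 10.05
eef_pos: [0.5963, 0.1543, 0.0725]
tool_rot: [-0.0, -0.706, 0.0, 0.708]
contact_force: [-0.7, 0.6, -0.8]
gripper_width: 0.424
10.1 [-0.19, 0.6, -0.22, 1.82, 0.18, 0.74, -2.08] [0.5963 0.1543 0.0725] fing [-0.002 -0.001 -1.   ] jaw [-0.    -1.     0.001] w 0.424 F [-0.7  0.6 -0.8]
side oil_bottle 0.82 [337, 210, 6, 24] ztop 0.076 topcen [0.6076 0.1517] size [10. 17.] ang 6 mean [0.608 0.145 0.047] 150
[0.59570184 0.15465531] 0.01746862962425777
```

```bash
python3 -m jog '[{"gripper":0.9,"dx":0,"dy":0,"dz":-0.002,"rx":0,"ry":0,"rz":0},{"gripper":0.9,"dx":0,"dy":0,"dz":-0.002,"rx":0,"ry":0,"rz":0},{"gripper":0.4,"dx":0,"dy":0,"dz":-0.002,"rx":0,"ry":0,"rz":0},{"gripper":0.2,"dx":0,"dy":0,"dz":-0.002,"rx":0,"ry":0,"rz":0},{"gripper":0.2,"dx":0,"dy":0,"dz":-0.002,"rx":0,"ry":0,"rz":0},{"gripper":0.2,"dx":0,"dy":0,"dz":0.03,"rx":0,"ry":0,"rz":0},{"gripper":0.1,"dx":0,"dy":0,"dz":0.07,"rx":0,"ry":0,"rz":0},{"gripper":0,"dx":0,"dy":0,"dz":0.12,"rx":0,"ry":0,"rz":5},{"gripper":0,"dx":0,"dy":0.04,"dz":0.13,"rx":0,"ry":0,"rz":13},{"gripper":0,"dx":0,"dy":0.08,"dz":0.13,"rx":0,"ry":0,"rz":21}]'
python3 -m jog '[{"gripper":0,"dx":0,"dy":0.04,"dz":0,"rx":0,"ry":0,"rz":8},{"gripper":0,"dx":0,"dy":0.055,"dz":0,"rx":0,"ry":0,"rz":16},{"gripper":0,"dx":0,"dy":0.055,"dz":0,"rx":0,"ry":0,"rz":24},{"gripper":0,"dx":0,"dy":0.055,"dz":0,"rx":0,"ry":0,"rz":32},{"gripper":0,"dx":0,"dy":0.055,"dz":0,"rx":0,"ry":0,"rz":40},{"gripper":0,"dx":0,"dy":0.055,"dz":0,"rx":0,"ry":0,"rz":48},{"gripper":0,"dx":0,"dy":0.055,"dz":0,"rx":0,"ry":0,"rz":56},{"gripper":0,"dx":0,"dy":0.055,"dz":-0.03,"rx":0,"ry":0,"rz":64},{"gripper":0,"dx":0,"dy":0.055,"dz":-0.07,"rx":0,"ry":0,"rz":69},{"gripper":0,"dx":0,"dy":0.055,"dz":-0.1,"rx":0,"ry":0,"rz":69}]'; python3 st.py
python3 - <<'E'
from h import *
r,P,o=look('side',['polish_tin','oil_bottle'])
r2=read_camera('top')
cv2.imwrite('pics/p7.png',np.hstack([cv2.resize(r['pixels'][110:270,260:460],(400,330)),cv2.resize(r2['pixels'][110:270,110:310],(400,330))]))
E
```

```text
t: 11.15
eef_pos: [0.5994, 0.235, 0.2072]
tool_rot: [0.129, 0.697, 0.13, -0.693]
contact_force: [0.9, 0.9, -0.3]
gripper_width: 1.0
t: 12.15
eef_pos: [0.5968, 0.2891, 0.1014]
tool_rot: [0.5, 0.499, 0.501, -0.5]
contact_force: [0.5, 0.8, -0.4]
gripper_width: 1.001
12.2 [-0.15, 0.68, -0.57, 1.67, 0.44, 0.92, -0.89] [0.5968 0.2891 0.1014] fing [-0.001 -0.001 -1.   ] jaw [ 1.     0.002 -0.001] w 1.001 F [ 0.5  0.8 -0.4]
side polish_tin 0.57 [363, 199, 26, 18] ztop 0.027 topcen [0.5999 0.285 ] size [60. 61.] ang 64 mean [0.604 0.278 0.019] 338
side oil_bottle 0.70 [338, 206, 16, 34] ztop 0.090 topcen [0.5986 0.1502] size [17. 17.] ang 32 mean [0.6   0.151 0.048] 390
```

View pics/p7.png

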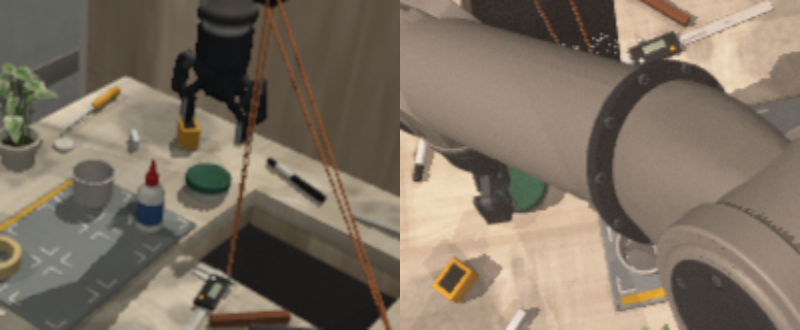

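The bottle stands in the back-left bay and the open gripper is centred over the tin.

```bash
python3 -m jog '[{"gripper":0,"dx":0.001,"dy":0,"dz":-0.04,"rx":0,"ry":0,"rz":0},{"gripper":0,"dx":0.001,"dy":0,"dz":-0.07,"rx":0,"ry":0,"rz":0},{"gripper":0,"dx":0.001,"dy":0,"dz":-0.08,"rx":0,"ry":0,"rz":0},{"gripper":0.2,"dx":0.001,"dy":0,"dz":-0.08,"rx":0,"ry":0,"rz":0},{"gripper":0.5,"dx":0.001,"dy":0,"dz":-0.08,"rx":0,"ry":0,"rz":0},{"gripper":0.5,"dx":0.001,"dy":0,"dz":-0.08,"rx":0,"ry":0,"rz":0},{"gripper":0.5,"dx":0.001,"dy":0,"dz":-0.08,"rx":0,"ry":0,"rz":0}]'; python3 st.py
```

```text
t: 13.05
eef_pos: [0.5993, 0.2907, 0.0254]
tool_rot: [0.5, 0.501, 0.5, -0.499]
contact_force: [0.8, -0.7, 5.4]
gripper_width: 0.776
13.1 [-0.19, 0.78, -0.52, 1.69, 0.51, 0.8, -0.94] [0.5993 0.2907 0.0254] fing [ 0.003  0.002 -1.   ] jaw [ 1.    -0.     0.003] w 0.776 F [ 0.8 -0.7  5.4]
```

```bash
python3 -m jog '[{"gripper":0.5,"dx":0,"dy":0,"dz":0.04,"rx":0,"ry":0,"rz":0},{"gripper":0.5,"dx":0,"dy":0,"dz":0.09,"rx":0,"ry":0,"rz":0},{"gripper":0.5,"dx":-0.04,"dy":0,"dz":0.12,"rx":0,"ry":0,"rz":0},{"gripper":0.5,"dx":-0.08,"dy":-0.02,"dz":0.12,"rx":0,"ry":0,"rz":0},{"gripper":0.5,"dx":-0.097,"dy":-0.06,"dz":0.12,"rx":0,"ry":0,"rz":0},{"gripper":0.5,"dx":-0.097,"dy":-0.1,"dz":0.12,"rx":0,"ry":0,"rz":0},{"gripper":0.5,"dx":-0.097,"dy":-0.15,"dz":0.12,"rx":0,"ry":0,"rz":0},{"gripper":0.5,"dx":-0.097,"dy":-0.2,"dz":0.12,"rx":0,"ry":0,"rz":0},{"gripper":0.5,"dx":-0.097,"dy":-0.24,"dz":0.12,"rx":0,"ry":0,"rz":0},{"gripper":0.5,"dx":-0.097,"dy":-0.24,"dz":0.1,"rx":0,"ry":0,"rz":0}]'
python3 -m jog '[{"gripper":0.5,"dx":0,"dy":0,"dz":-0.04,"rx":0,"ry":0,"rz":0},{"gripper":0.5,"dx":0,"dy":0,"dz":-0.07,"rx":0,"ry":0,"rz":0},{"gripper":0.5,"dx":0,"dy":0,"dz":-0.08,"rx":0,"ry":0,"rz":0},{"gripper":0.5,"dx":0,"dy":0,"dz":-0.08,"rx":0,"ry":0,"rz":0}]'; python3 st.py
python3 - <<'E'
from h import *
r,P,o=look('side',['polish_tin','steel_cup','tape_roll'])
cv2.imwrite('pics/p8.png',np.hstack([cv2.resize(r['pixels'][130:290,200:400],(600,490))]))
E
```

```text
t: 14.05
eef_pos: [0.503, 0.0425, 0.1251]
tool_rot: [0.499, 0.503, 0.495, -0.502]
contact_force: [-0.2, 0.2, -1.8]
gripper_width: 0.771
t: 14.45
eef_pos: [0.5006, 0.0501, 0.0428]
tool_rot: [0.5, 0.499, 0.501, -0.5]
contact_force: [0.6, -0.5, -1.4]
gripper_width: 0.775
14.4 [0.2, 0.56, -0.52, 2.08, 0.48, 0.62, -0.65] [0.5006 0.0501 0.0428] fing [-0.002 -0.    -1.   ] jaw [ 1.     0.001 -0.002] w 0.775 F [ 0.6 -0.5 -1.4]
side polish_tin 0.66 [281, 214, 18, 22] ztop 0.044 topcen [0.4968 0.0399] size [47. 66.] ang 45 mean [0.505 0.036 0.037] 325
side steel_cup 0.74 [352, 176, 8, 19] ztop 0.034 topcen [0.4952 0.3738] size [31. 49.] ang 45 mean [0.501 0.368 0.02 ] 166
side steel_cup 0.54 [311, 198, 16, 25] ztop 0.052 topcen [0.5298 0.1258] size [ 38. 149.] ang 42 mean [0.507 0.151 0.037] 238
side tape_roll 0.71 [256, 235, 27, 18] ztop 0.027 topcen [ 0.5049 -0.0554] size [64. 75.] ang 49 mean [ 0.507 -0.058  0.02 ] 348
```

View pics/p8.png

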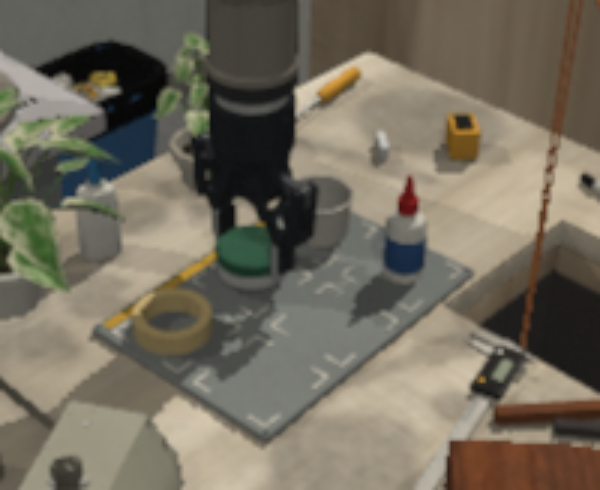

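The tin hangs level over the front-middle bay between the roll and the cup. I lower and release it.

```bash
python3 -m jog '[{"gripper":0.5,"dx":0.001,"dy":0,"dz":-0.006,"rx":0,"ry":0,"rz":0},{"gripper":0.5,"dx":0.001,"dy":0,"dz":-0.0095,"rx":0,"ry":0,"rz":0},{"gripper":0.5,"dx":0.001,"dy":0,"dz":-0.0095,"rx":0,"ry":0,"rz":0}]'; python3 -m jog '[{"gripper":0.2,"dx":0,"dy":0,"dz":0,"rx":0,"ry":0,"rz":0},{"gripper":0,"dx":0,"dy":0,"dz":0,"rx":0,"ry":0,"rz":0},{"gripper":0,"dx":0,"dy":0,"dz":0,"rx":0,"ry":0,"rz":0},{"gripper":0,"dx":0,"dy":0,"dz":0.03,"rx":0,"ry":0,"rz":0},{"gripper":0,"dx":0,"dy":0,"dz":0.08,"rx":0,"ry":0,"rz":0},{"gripper":0,"dx":0,"dy":0,"dz":0.13,"rx":0,"ry":0,"rz":0},{"gripper":0,"dx":0,"dy":0,"dz":0.18,"rx":0,"ry":0,"rz":0},{"gripper":0,"dx":0,"dy":0.04,"dz":0.2,"rx":0,"ry":0,"rz":0},{"gripper":0,"dx":0,"dy":0.08,"dz":0.2,"rx":0,"ry":0,"rz":-8},{"gripper":0,"dx":0,"dy":0.12,"dz":0.2,"rx":0,"ry":0,"rz":-16}]'; python3 st.py
python3 - <<'E'
from h import *
r,P,o=look('side',['polish_tin','steel_cup','tape_roll','yellow_block','gauge_block'])
r,P,o=look('top',['polish_tin','steel_cup','yellow_block','gauge_block'])
E
```

```text
t: 14.95
eef_pos: [0.5019, 0.0498, 0.0335]
tool_rot: [-0.5, -0.5, -0.5, 0.5]
contact_force: [-0.1, -0.7, -1.6]
gripper_width: 0.776
t: 15.95
eef_pos: [0.5027, 0.1709, 0.2352]
tool_rot: [0.424, 0.567, 0.423, -0.565]
contact_force: [0.4, -0.6, -0.7]
gripper_width: 1.001
15.9 [0.11, 0.33, -0.67, 1.88, 0.24, 1.01, -0.95] [0.5027 0.1709 0.2352] fing [ 0.003  0.    -1.   ] jaw [ 0.959 -0.283  0.003] w 1.001 F [ 0.4 -0.6 -0.7]
side polish_tin 0.56 [283, 217, 25, 22] ztop 0.035 topcen [0.5041 0.0484] size [64. 67.] ang 46 mean [0.51  0.042 0.027] 443
side steel_cup 0.81 [306, 199, 22, 19] ztop 0.052 topcen [0.4949 0.147 ] size [61. 70.] ang 42 mean [0.497 0.146 0.033] 453
side tape_roll 0.77 [257, 237, 23, 22] ztop 0.027 topcen [ 0.5053 -0.0556] size [68. 72.] ang 61 mean [ 0.508 -0.058  0.019] 407
side yellow_block 0.59 [354, 174, 12, 16] ztop 0.035 topcen [0.4952 0.375 ] size [29. 47.] ang 47 mean [0.501 0.366 0.021] 159
top polish_tin 0.71 [134, 245, 22, 18] ztop 0.038 topcen [0.4954 0.377 ] size [30. 42.] ang 46 mean [0.493 0.376 0.027] 339
top steel_cup 0.41 [168, 268, 6, 15] ztop 0.018 topcen [0.4359 0.3138] size [ 8. 32.] ang 50 mean [0.436 0.313 0.015] 59
top yellow_block 0.71 [135, 246, 26, 18] ztop 0.038 topcen [0.4954 0.377 ] size [30. 42.] ang 46 mean [0.493 0.375 0.03 ] 307
top gauge_block 0.53 [168, 267, 8, 13] ztop 0.018 topcen [0.4363 0.3142] size [10. 32.] ang 50 mean [0.435 0.314 0.015] 62
```

```bash
python3 -m jog '[{"gripper":0.2,"dx":0,"dy":0.05,"dz":0,"rx":0,"ry":0,"rz":-8},{"gripper":0.2,"dx":-0.004,"dy":0.1,"dz":0,"rx":0,"ry":0,"rz":-16},{"gripper":0.2,"dx":-0.0075,"dy":0.15,"dz":-0.01,"rx":0,"ry":0,"rz":-24},{"gripper":0.2,"dx":-0.0075,"dy":0.19,"dz":-0.03,"rx":0,"ry":0,"rz":-26.6},{"gripper":0.2,"dx":-0.0075,"dy":0.205,"dz":-0.07,"rx":0,"ry":0,"rz":-26.6},{"gripper":0.2,"dx":-0.0075,"dy":0.205,"dz":-0.12,"rx":0,"ry":0,"rz":-26.6},{"gripper":0.2,"dx":-0.0075,"dy":0.205,"dz":-0.16,"rx":0,"ry":0,"rz":-26.6},{"gripper":0.2,"dx":-0.0075,"dy":0.205,"dz":-0.19,"rx":0,"ry":0,"rz":-26.6},{"gripper":0.2,"dx":-0.0075,"dy":0.205,"dz":-0.207,"rx":0,"ry":0,"rz":-26.6},{"gripper":0.2,"dx":-0.0075,"dy":0.205,"dz":-0.207,"rx":0,"ry":0,"rz":-26.6}]'; python3 st.py; python3 -m jog '[{"gripper":0.5,"dx":0,"dy":0,"dz":0,"rx":0,"ry":0,"rz":0},{"gripper":0.8,"dx":0,"dy":0,"dz":0,"rx":0,"ry":0,"rz":0},{"gripper":0.8,"dx":0,"dy":0,"dz":0,"rx":0,"ry":0,"rz":0},{"gripper":0.8,"dx":0,"dy":0,"dz":0,"rx":0,"ry":0,"rz":0}]'; python3 st.py
```

```text
t: 17.5
eef_pos: [0.4938, 0.3735, 0.0246]
tool_rot: [-0.285, -0.646, -0.284, 0.649]
contact_force: [0.2, 0.1, -0.3]
gripper_width: 0.799
17.5 [-0.4, 0.72, -0.48, 1.81, 0.47, 0.73, -1.88] [0.4938 0.3735 0.0246] fing [-0.003 -0.003 -1.   ] jaw [ 0.736 -0.677 -0.   ] w 0.799 F [ 0.2  0.1 -0.3]
t: 17.9
eef_pos: [0.4959, 0.376, 0.029]
tool_rot: [0.284, 0.649, 0.284, -0.646]
contact_force: [-0.4, -1.1, 7.5]
gripper_width: 0.48
17.9 [-0.4, 0.71, -0.48, 1.81, 0.47, 0.73, -1.88] [0.4959 0.376  0.029 ] fing [ 0.003  0.002 -1.   ] jaw [ 0.736 -0.677  0.001] w 0.480 F [-0.4 -1.1  7.5]
```

Gripped at 41 mm. The tips come forward as the jaws close and touched the bench lightly (7 N), so I'll stay higher from now on.

```bash
python3 -m jog '[{"gripper":0.8,"dx":0,"dy":0,"dz":0.05,"rx":0,"ry":0,"rz":0},{"gripper":0.8,"dx":0,"dy":0,"dz":0.1,"rx":0,"ry":0,"rz":0},{"gripper":0.8,"dx":0,"dy":-0.02,"dz":0.15,"rx":0,"ry":0,"rz":0},{"gripper":0.8,"dx":0,"dy":-0.05,"dz":0.19,"rx":0,"ry":0,"rz":0},{"gripper":0.8,"dx":0,"dy":-0.1,"dz":0.2,"rx":0,"ry":0,"rz":0},{"gripper":0.8,"dx":0.02,"dy":-0.145,"dz":0.2,"rx":0,"ry":0,"rz":0},{"gripper":0.8,"dx":0.03,"dy":-0.19,"dz":0.2,"rx":0,"ry":0,"rz":0},{"gripper":0.8,"dx":0.05,"dy":-0.235,"dz":0.2,"rx":0,"ry":0,"rz":0},{"gripper":0.8,"dx":0.07,"dy":-0.28,"dz":0.2,"rx":0,"ry":0,"rz":0},{"gripper":0.8,"dx":0.09,"dy":-0.32,"dz":0.2,"rx":0,"ry":0,"rz":0}]'
python3 -m jog '[{"gripper":0.8,"dx":0.022,"dy":-0.04,"dz":0,"rx":0,"ry":0,"rz":0},{"gripper":0.8,"dx":0.022,"dy":-0.08,"dz":-0.02,"rx":0,"ry":0,"rz":0},{"gripper":0.8,"dx":0.022,"dy":-0.1,"dz":-0.06,"rx":0,"ry":0,"rz":0},{"gripper":0.8,"dx":0.022,"dy":-0.1,"dz":-0.1,"rx":0,"ry":0,"rz":0},{"gripper":0.8,"dx":0.022,"dy":-0.1,"dz":-0.14,"rx":0,"ry":0,"rz":0},{"gripper":0.8,"dx":0.022,"dy":-0.1,"dz":-0.17,"rx":0,"ry":0,"rz":0},{"gripper":0.8,"dx":0.022,"dy":-0.1,"dz":-0.18,"rx":0,"ry":0,"rz":0},{"gripper":0.8,"dx":0.022,"dy":-0.1,"dz":-0.18,"rx":0,"ry":0,"rz":0}]'; python3 st.py
python3 - <<'E'
from h import *
r,P,o=look('side',['yellow_block'])
print(o['yellow_block'][1][:,2].min())
E
```

```text
t: 18.9
eef_pos: [0.5851, 0.0521, 0.2277]
tool_rot: [0.284, 0.648, 0.283, -0.647]
contact_force: [0.4, 0.7, -1.2]
gripper_width: 0.485
t: 19.7
eef_pos: [0.6059, -0.045, 0.0462]
tool_rot: [-0.284, -0.647, -0.285, 0.648]
contact_force: [0.6, -0.0, -0.4]
gripper_width: 0.481
19.7 [0.27, 0.66, -0.41, 1.84, 0.37, 0.72, -1.08] [ 0.6059 -0.045   0.0462] fing [-0.002  0.    -1.   ] jaw [ 0.736 -0.677 -0.002] w 0.481 F [ 0.6 -0.  -0.4]Traceback (most recent call last):
  File "<stdin>", line 3, in <module>
KeyError: 'yellow_block'
```

```bash
python3 -m jog '[{"gripper":0.8,"dx":0.002,"dy":0,"dz":-0.006,"rx":0,"ry":0,"rz":0},{"gripper":0.8,"dx":0.002,"dy":0,"dz":-0.0095,"rx":0,"ry":0,"rz":0},{"gripper":0.8,"dx":0.002,"dy":0,"dz":-0.0095,"rx":0,"ry":0,"rz":0}]'; python3 -m jog '[{"gripper":0.4,"dx":0,"dy":0,"dz":0,"rx":0,"ry":0,"rz":0},{"gripper":0.2,"dx":0,"dy":0,"dz":0,"rx":0,"ry":0,"rz":0},{"gripper":0.2,"dx":0,"dy":0,"dz":0,"rx":0,"ry":0,"rz":0},{"gripper":0.2,"dx":0,"dy":0,"dz":0.04,"rx":0,"ry":0,"rz":0},{"gripper":0.2,"dx":0,"dy":0,"dz":0.09,"rx":0,"ry":0,"rz":0},{"gripper":0.2,"dx":0,"dy":0,"dz":0.14,"rx":0,"ry":0,"rz":0},{"gripper":0.2,"dx":-0.02,"dy":0.04,"dz":0.19,"rx":0,"ry":0,"rz":8},{"gripper":0.2,"dx":-0.04,"dy":0.08,"dz":0.22,"rx":0,"ry":0,"rz":16},{"gripper":0.3,"dx":-0.06,"dy":0.12,"dz":0.22,"rx":0,"ry":0,"rz":24},{"gripper":0.4,"dx":-0.08,"dy":0.16,"dz":0.22,"rx":0,"ry":0,"rz":32}]'; python3 st.py
python3 - <<'E'
from h import *
look('side',['yellow_block','polish_tin'])
E
```

```text
t: 20.1
eef_pos: [0.6087, -0.0452, 0.0375]
tool_rot: [0.284, 0.648, 0.284, -0.647]
contact_force: [0.2, -0.1, -0.4]
gripper_width: 0.475
t: 21.1
eef_pos: [0.5318, 0.1102, 0.2594]
tool_rot: [0.454, 0.544, 0.452, -0.542]
contact_force: [0.3, 0.4, -1.3]
gripper_width: 0.598
21.1 [0.25, 0.33, -0.7, 1.83, 0.24, 1.07, -0.72] [0.5318 0.1102 0.2594] fing [ 0.004  0.    -1.   ] jaw [ 0.984 -0.18   0.004] w 0.598 F [ 0.3  0.4 -1.3]
side yellow_block 0.49 [285, 249, 12, 17] ztop 0.043 topcen [ 0.6088 -0.0471] size [28. 44.] ang 51 mean [ 0.614 -0.052  0.034] 227
side polish_tin 0.75 [282, 218, 20, 18] ztop 0.035 topcen [0.5046 0.0471] size [65. 65.] ang 75 mean [0.509 0.042 0.028] 413
```

```bash
python3 -m jog '[{"gripper":0.5,"dx":-0.02,"dy":0.04,"dz":0,"rx":0,"ry":0,"rz":8},{"gripper":0.5,"dx":-0.04,"dy":0.08,"dz":0,"rx":0,"ry":0,"rz":16},{"gripper":0.5,"dx":-0.06,"dy":0.12,"dz":0,"rx":0,"ry":0,"rz":24},{"gripper":0.5,"dx":-0.08,"dy":0.16,"dz":0,"rx":0,"ry":0,"rz":32},{"gripper":0.5,"dx":-0.095,"dy":0.19,"dz":0,"rx":0,"ry":0,"rz":40},{"gripper":0.5,"dx":-0.095,"dy":0.203,"dz":0,"rx":0,"ry":0,"rz":48},{"gripper":0.5,"dx":-0.095,"dy":0.203,"dz":-0.03,"rx":0,"ry":0,"rz":56},{"gripper":0.5,"dx":-0.095,"dy":0.203,"dz":-0.08,"rx":0,"ry":0,"rz":58.5},{"gripper":0.5,"dx":-0.095,"dy":0.203,"dz":-0.13,"rx":0,"ry":0,"rz":58.5},{"gripper":0.5,"dx":-0.095,"dy":0.203,"dz":-0.18,"rx":0,"ry":0,"rz":58.5}]'; python3 st.py
python3 - <<'E'
from h import *
r=read_camera('side');r2=read_camera('top')
cv2.imwrite('pics/p9.png',np.hstack([cv2.resize(r['pixels'][110:190,280:380],(400,320)),cv2.resize(r2['pixels'][225:305,110:210],(400,320))]))
E
```

```text
t: 22.25
eef_pos: [0.4378, 0.3105, 0.0749]
tool_rot: [0.66, 0.255, 0.659, -0.255]
contact_force: [1.9, 0.1, 1.2]
gripper_width: 0.495
22.2 [-0.11, 0.63, -0.8, 1.98, 0.63, 0.8, -0.45] [0.4378 0.3105 0.0749] fing [ 0. -0. -1.] jaw [ 0.673  0.74  -0.   ] w 0.495 F [1.9 0.1 1.2]
```

View pics/p9.png

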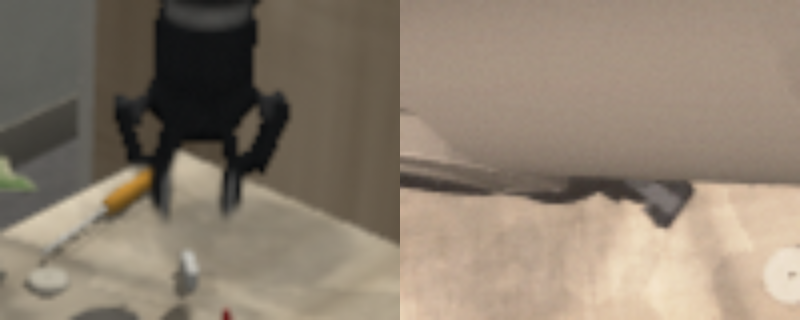

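The gauge, at (187,270) in the crop, lies between the fingers' paths. I descend and close.

```bash
python3 -m jog '[{"gripper":0.5,"dx":-0.001,"dy":0.001,"dz":-0.03,"rx":0,"ry":0,"rz":0},{"gripper":0.5,"dx":-0.001,"dy":0.001,"dz":-0.041,"rx":0,"ry":0,"rz":0},{"gripper":0.5,"dx":-0.001,"dy":0.001,"dz":-0.041,"rx":0,"ry":0,"rz":0},{"gripper":0.8,"dx":-0.001,"dy":0.001,"dz":-0.041,"rx":0,"ry":0,"rz":0},{"gripper":1,"dx":-0.001,"dy":0.001,"dz":-0.041,"rx":0,"ry":0,"rz":0},{"gripper":1,"dx":-0.001,"dy":0.001,"dz":-0.041,"rx":0,"ry":0,"rz":0},{"gripper":1,"dx":-0.001,"dy":0.001,"dz":-0.041,"rx":0,"ry":0,"rz":0},{"gripper":1,"dx":-0.001,"dy":0.001,"dz":-0.041,"rx":0,"ry":0,"rz":0}]' 35; python3 st.py
```

```text
t: 23.15
eef_pos: [0.4359, 0.3129, 0.0364]
tool_rot: [0.66, 0.254, 0.66, -0.254]
contact_force: [0.4, 0.4, 0.6]
gripper_width: 0.001
23.1 [-0.16, 0.68, -0.75, 2.0, 0.69, 0.74, -0.5] [0.4359 0.3129 0.0364] fing [ 0.001  0.    -1.   ] jaw [0.67  0.742 0.001] w 0.001 F [0.4 0.4 0.6]
```

It closed just above the gauge, so the tips really are 19 mm ahead when shut. I reopen, go lower and close again.

```bash
python3 -m jog '[{"gripper":0.7,"dx":0,"dy":0,"dz":0.005,"rx":0,"ry":0,"rz":0},{"gripper":0.5,"dx":0,"dy":0,"dz":0.005,"rx":0,"ry":0,"rz":0},{"gripper":0.5,"dx":0,"dy":0,"dz":0.005,"rx":0,"ry":0,"rz":0},{"gripper":0.5,"dx":0,"dy":0,"dz":-0.013,"rx":0,"ry":0,"rz":0},{"gripper":0.5,"dx":0,"dy":0,"dz":-0.013,"rx":0,"ry":0,"rz":0},{"gripper":0.8,"dx":0,"dy":0,"dz":-0.013,"rx":0,"ry":0,"rz":0},{"gripper":1,"dx":0,"dy":0,"dz":-0.013,"rx":0,"ry":0,"rz":0},{"gripper":1,"dx":0,"dy":0,"dz":-0.013,"rx":0,"ry":0,"rz":0},{"gripper":1,"dx":0,"dy":0,"dz":-0.013,"rx":0,"ry":0,"rz":0}]' 35; python3 st.py
```

```text
t: 24.05
eef_pos: [0.436, 0.3132, 0.0236]
tool_rot: [0.66, 0.254, 0.66, -0.254]
contact_force: [-0.0, -0.6, 3.1]
gripper_width: 0.092
24.1 [-0.17, 0.7, -0.73, 2.0, 0.72, 0.72, -0.52] [0.436  0.3132 0.0236] fing [ 0.001  0.001 -1.   ] jaw [0.67  0.742 0.001] w 0.092 F [-0.  -0.6  3.1]
```

```bash
python3 -m jog '[{"gripper":1,"dx":0,"dy":0,"dz":0.04,"rx":0,"ry":0,"rz":0},{"gripper":1,"dx":0,"dy":0,"dz":0.09,"rx":0,"ry":0,"rz":0},{"gripper":1,"dx":0,"dy":0,"dz":0.14,"rx":0,"ry":0,"rz":0},{"gripper":1,"dx":0,"dy":-0.04,"dz":0.17,"rx":0,"ry":0,"rz":0},{"gripper":1,"dx":0.02,"dy":-0.085,"dz":0.17,"rx":0,"ry":0,"rz":0},{"gripper":1,"dx":0.04,"dy":-0.13,"dz":0.17,"rx":0,"ry":0,"rz":0},{"gripper":1,"dx":0.06,"dy":-0.175,"dz":0.17,"rx":0,"ry":0,"rz":0},{"gripper":1,"dx":0.09,"dy":-0.215,"dz":0.17,"rx":0,"ry":0,"rz":0},{"gripper":1,"dx":0.125,"dy":-0.245,"dz":0.17,"rx":0,"ry":0,"rz":0},{"gripper":1,"dx":0.155,"dy":-0.258,"dz":0.16,"rx":0,"ry":0,"rz":0}]'
python3 -m jog '[{"gripper":1,"dx":0.011,"dy":0,"dz":-0.04,"rx":0,"ry":0,"rz":0},{"gripper":1,"dx":0.011,"dy":0,"dz":-0.08,"rx":0,"ry":0,"rz":0},{"gripper":1,"dx":0.011,"dy":0,"dz":-0.12,"rx":0,"ry":0,"rz":0},{"gripper":1,"dx":0.011,"dy":0,"dz":-0.14,"rx":0,"ry":0,"rz":0},{"gripper":1,"dx":0.011,"dy":0,"dz":-0.14,"rx":0,"ry":0,"rz":0}]'; python3 st.py
python3 - <<'E'
from h import *
r,P,o=look('side',['gauge_block'])
cv2.imwrite('pics/p10.png',cv2.resize(r['pixels'][170:270,230:370],(560,400)))
E
```

```text
t: 25.05
eef_pos: [0.5931, 0.0499, 0.1838]
tool_rot: [0.66, 0.255, 0.658, -0.256]
contact_force: [0.9, -0.2, -0.5]
gripper_width: 0.093
t: 25.55
eef_pos: [0.5997, 0.0544, 0.0405]
tool_rot: [0.658, 0.253, 0.662, -0.255]
contact_force: [0.8, 0.2, -0.8]
gripper_width: 0.088
25.6 [0.33, 0.75, -0.72, 1.84, 0.66, 0.82, 0.11] [0.5997 0.0544 0.0405] fing [-0.005 -0.001 -1.   ] jaw [ 0.67   0.742 -0.004] w 0.088 F [ 0.8  0.2 -0.8]
```

View pics/p10.png

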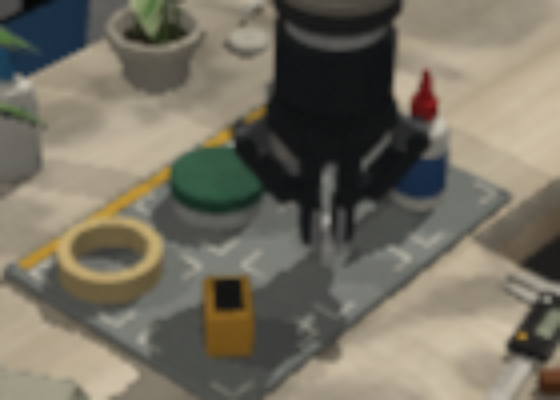

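The gauge is held at about (325,235) over the back-middle bay, and the block and tin stand in place. I lower and release.

```bash
python3 -m jog '[{"gripper":1,"dx":0.001,"dy":0.001,"dz":-0.005,"rx":0,"ry":0,"rz":0},{"gripper":1,"dx":0.001,"dy":0.001,"dz":-0.0085,"rx":0,"ry":0,"rz":0},{"gripper":1,"dx":0.001,"dy":0.001,"dz":-0.009,"rx":0,"ry":0,"rz":0}]';python3 st.py; python3 -m jog '[{"gripper":0.8,"dx":0,"dy":0,"dz":0,"rx":0,"ry":0,"rz":0},{"gripper":0.6,"dx":0,"dy":0,"dz":0,"rx":0,"ry":0,"rz":0},{"gripper":0.6,"dx":0,"dy":0,"dz":0,"rx":0,"ry":0,"rz":0},{"gripper":0.6,"dx":0,"dy":0,"dz":0.04,"rx":0,"ry":0,"rz":0},{"gripper":0.6,"dx":0,"dy":0,"dz":0.09,"rx":0,"ry":0,"rz":0},{"gripper":0.6,"dx":0,"dy":0,"dz":0.14,"rx":0,"ry":0,"rz":0},{"gripper":0.5,"dx":0,"dy":-0.04,"dz":0.18,"rx":0,"ry":0,"rz":0},{"gripper":0.5,"dx":0,"dy":-0.08,"dz":0.18,"rx":0,"ry":0,"rz":0},{"gripper":0.5,"dx":-0.01,"dy":-0.12,"dz":0.18,"rx":0,"ry":0,"rz":0},{"gripper":0.5,"dx":-0.02,"dy":-0.16,"dz":0.18,"rx":0,"ry":0,"rz":0}]'; python3 st.py
python3 - <<'E'
from h import *
r,P,o=look('side',['gauge_block','loupe'])
m=(abs(P[...,0]-.6024)<.03)&(abs(P[...,1]-.055)<.03)&(P[...,2]>.014)&(P[...,2]<.05);q=P[m]
print(len(q),q.mean(0),cv2.minAreaRect((q[:,:2]*1000).astype(np.float32)),q[:,2].max())
r2=read_camera('top')
cv2.imwrite('pics/p11.png',np.hstack([cv2.resize(r['pixels'][180:280,220:360],(420,300)),cv2.resize(r2['pixels'][130:270,190:390],(420,300))]))
E
```

```text
t: 25.95
eef_pos: [0.6031, 0.0558, 0.0346]
tool_rot: [0.66, 0.254, 0.66, -0.254]
contact_force: [-0.5, -0.7, -1.2]
gripper_width: 0.09
25.9 [0.32, 0.75, -0.72, 1.83, 0.67, 0.81, 0.1] [0.6031 0.0558 0.0346] fing [ 0.001 -0.    -1.   ] jaw [0.671 0.742 0.001] w 0.090 F [-0.5 -0.7 -1.2]
t: 26.95
eef_pos: [0.5825, -0.1059, 0.2147]
tool_rot: [0.66, 0.254, 0.659, -0.254]
contact_force: [-0.2, 0.3, -0.7]
gripper_width: 0.5
26.9 [0.71, 0.52, -0.86, 1.75, 0.44, 1.08, 0.54] [ 0.5825 -0.1059  0.2147] fing [ 0.001 -0.001 -1.   ] jaw [0.671 0.742 0.   ] w 0.500 F [-0.2  0.3 -0.7]
side loupe 0.73 [196, 281, 16, 15] ztop 0.028 topcen [ 0.5272 -0.2774] size [26. 27.] ang 6 mean [ 0.531 -0.278  0.017] 189
40 [0.60596242 0.05318625 0.02129416] ((603.4968872070312, 55.65760040283203), (8.801953315734863, 41.549896240234375), 48.885128021240234) 0.02442171855942621
```

View pics/p11.png

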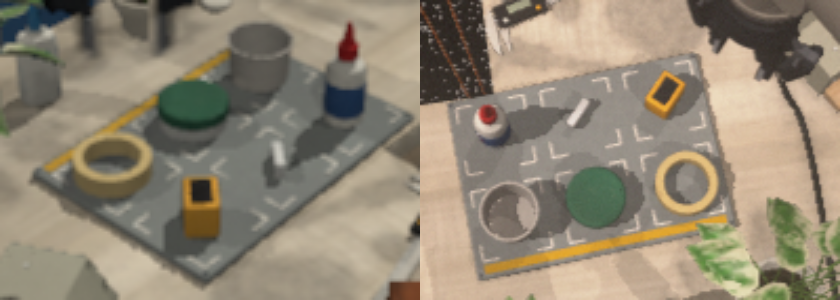

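Gauge, bottle, block and tin all stand in their bays. Now the loupe, with the jaws along y to clear the power box.

```bash
python3 -m jog '[{"gripper":0.4,"dx":-0.02,"dy":-0.04,"dz":0,"rx":0,"ry":0,"rz":8},{"gripper":0.4,"dx":-0.04,"dy":-0.08,"dz":0,"rx":0,"ry":0,"rz":16},{"gripper":0.4,"dx":-0.06,"dy":-0.12,"dz":0,"rx":0,"ry":0,"rz":24},{"gripper":0.4,"dx":-0.06,"dy":-0.16,"dz":0,"rx":0,"ry":0,"rz":32},{"gripper":0.4,"dx":-0.06,"dy":-0.168,"dz":0,"rx":0,"ry":0,"rz":40},{"gripper":0.4,"dx":-0.06,"dy":-0.168,"dz":-0.04,"rx":0,"ry":0,"rz":42},{"gripper":0.4,"dx":-0.06,"dy":-0.168,"dz":-0.09,"rx":0,"ry":0,"rz":42},{"gripper":0.4,"dx":-0.06,"dy":-0.168,"dz":-0.12,"rx":0,"ry":0,"rz":42},{"gripper":0.4,"dx":-0.06,"dy":-0.168,"dz":-0.12,"rx":0,"ry":0,"rz":42}]'; python3 st.py
python3 - <<'E'
from h import *
r=read_camera('side');r2=read_camera('top')
cv2.imwrite('pics/p12.png',np.hstack([cv2.resize(r['pixels'][200:300,130:270],(420,300)),cv2.resize(r2['pixels'][130:270,340:540],(420,300))]))
E
```

```text
t: 28.05
eef_pos: [0.5207, -0.2696, 0.0902]
tool_rot: [0.705, 0.001, 0.709, 0.002]
contact_force: [0.2, 0.6, 0.1]
gripper_width: 0.604
28.1 [1.02, 0.71, -0.9, 1.85, 0.69, 0.93, 1.38] [ 0.5207 -0.2696  0.0902] fing [-0.006  0.004 -1.   ] jaw [-0.001  1.     0.004] w 0.604 F [0.2 0.6 0.1]
```

View pics/p12.png

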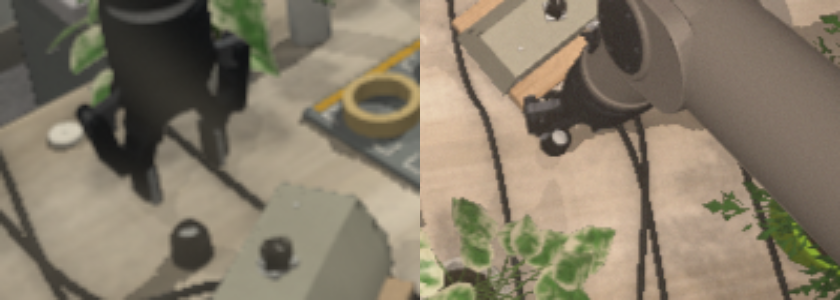

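The gripper is above the loupe, at (190,245) in the left crop, and clear of the box and leaves.

```bash
python3 -m jog '[{"gripper":0.4,"dx":0.001,"dy":-0.002,"dz":-0.03,"rx":0,"ry":0,"rz":0},{"gripper":0.4,"dx":0.001,"dy":-0.002,"dz":-0.06,"rx":0,"ry":0,"rz":0},{"gripper":0.4,"dx":0.001,"dy":-0.002,"dz":-0.062,"rx":0,"ry":0,"rz":0},{"gripper":0.6,"dx":0.001,"dy":-0.002,"dz":-0.062,"rx":0,"ry":0,"rz":0},{"gripper":0.9,"dx":0.001,"dy":-0.002,"dz":-0.062,"rx":0,"ry":0,"rz":0},{"gripper":0.9,"dx":0.001,"dy":-0.002,"dz":-0.062,"rx":0,"ry":0,"rz":0},{"gripper":0.9,"dx":0.001,"dy":-0.002,"dz":-0.062,"rx":0,"ry":0,"rz":0}]' 30; python3 st.py
```

```text
t: 28.85
eef_pos: [0.5256, -0.2742, 0.0346]
tool_rot: [0.708, 0.0, 0.706, -0.001]
contact_force: [-1.2, 1.3, 7.5]
gripper_width: 0.332
28.9 [0.98, 0.79, -0.83, 1.86, 0.77, 0.85, 1.32] [ 0.5256 -0.2742  0.0346] fing [ 0.004 -0.001 -1.   ] jaw [ 0.002  1.    -0.001] w 0.332 F [-1.2  1.3  7.5]
```

```bash
python3 -m jog '[{"gripper":0.9,"dx":0,"dy":0,"dz":0.05,"rx":0,"ry":0,"rz":0},{"gripper":0.9,"dx":0,"dy":0,"dz":0.1,"rx":0,"ry":0,"rz":0},{"gripper":0.9,"dx":0,"dy":0,"dz":0.15,"rx":0,"ry":0,"rz":0},{"gripper":0.9,"dx":0,"dy":0.04,"dz":0.19,"rx":0,"ry":0,"rz":0},{"gripper":0.9,"dx":0,"dy":0.09,"dz":0.19,"rx":0,"ry":0,"rz":0},{"gripper":0.9,"dx":0,"dy":0.14,"dz":0.19,"rx":0,"ry":0,"rz":0},{"gripper":0.9,"dx":0,"dy":0.19,"dz":0.19,"rx":0,"ry":0,"rz":0},{"gripper":0.9,"dx":-0.01,"dy":0.24,"dz":0.19,"rx":0,"ry":0,"rz":0},{"gripper":0.9,"dx":-0.02,"dy":0.28,"dz":0.19,"rx":0,"ry":0,"rz":0},{"gripper":0.9,"dx":-0.022,"dy":0.3225,"dz":0.17,"rx":0,"ry":0,"rz":0}]'
python3 -m jog '[{"gripper":0.9,"dx":0,"dy":0,"dz":-0.04,"rx":0,"ry":0,"rz":0},{"gripper":0.9,"dx":0,"dy":0,"dz":-0.08,"rx":0,"ry":0,"rz":0},{"gripper":0.9,"dx":0,"dy":0,"dz":-0.115,"rx":0,"ry":0,"rz":0},{"gripper":0.9,"dx":0,"dy":0,"dz":-0.115,"rx":0,"ry":0,"rz":0}]'; python3 st.py
python3 - <<'E'
from h import *
r,P,o=look('side',['loupe','polish_tin'])
if 'loupe' in o:
    p=o['loupe'][1];print(np.percentile(p,[3,97],axis=0))
cv2.imwrite('pics/p13.png',cv2.resize(r['pixels'][170:250,240:340],(500,400)))
E
```

```text
t: 29.85
eef_pos: [0.5022, 0.0511, 0.2049]
tool_rot: [0.709, -0.0, 0.705, -0.001]
contact_force: [0.2, 0.5, -0.5]
gripper_width: 0.337
t: 30.25
eef_pos: [0.4991, 0.0477, 0.0844]
tool_rot: [0.705, -0.0, 0.709, -0.001]
contact_force: [-0.1, 0.1, -0.7]
gripper_width: 0.334
30.2 [0.51, 0.62, -0.93, 2.05, 0.68, 0.83, 0.75] [0.4991 0.0477 0.0844] fing [-0.006 -0.001 -1.   ] jaw [ 0.001  1.    -0.001] w 0.334 F [-0.1  0.1 -0.7]
side loupe 0.58 [285, 206, 11, 12] ztop 0.076 topcen [0.5032 0.0512] size [11. 26.] ang 45 mean [0.508 0.044 0.064] 87
side polish_tin 0.89 [284, 217, 24, 18] ztop 0.035 topcen [0.5097 0.0448] size [62. 53.] ang 60 mean [0.515 0.04  0.028] 325
[[0.49307129 0.03192925 0.05000047]
 [0.51457378 0.05782403 0.07731128]]
```

View pics/p13.png

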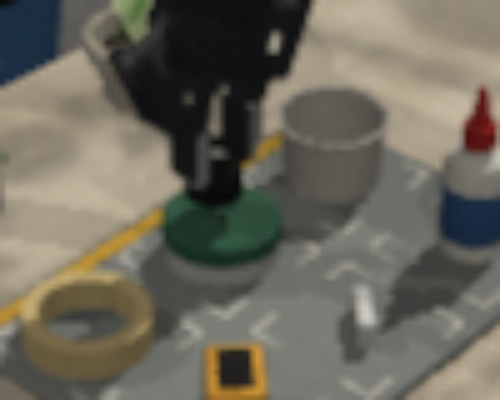

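The loupe is upright just above the lid. I lower it until it makes contact.

```bash
python3 -m jog '[{"gripper":0.9,"dx":0.002,"dy":-0.001,"dz":-0.006,"rx":0,"ry":0,"rz":0},{"gripper":0.9,"dx":0.002,"dy":-0.001,"dz":-0.011,"rx":0,"ry":0,"rz":0},{"gripper":0.9,"dx":0.002,"dy":-0.001,"dz":-0.011,"rx":0,"ry":0,"rz":0}]';python3 st.py
python3 - <<'E'
from h import *
r,P,o=look('side',['loupe'])
E
```

```text
t: 30.7
eef_pos: [0.5039, 0.0469, 0.0761]
tool_rot: [0.707, 0.001, 0.707, -0.001]
contact_force: [-0.5, -0.3, -0.7]
gripper_width: 0.333
30.7 [0.5, 0.63, -0.92, 2.05, 0.7, 0.81, 0.73] [0.5039 0.0469 0.0761] fing [ 0. -0. -1.] jaw [ 0.002  1.    -0.   ] w 0.333 F [-0.5 -0.3 -0.7]
side loupe 0.42 [286, 209, 12, 12] ztop 0.069 topcen [0.5114 0.0461] size [13. 34.] ang 31 mean [0.512 0.042 0.055] 106
side loupe 0.37 [284, 218, 25, 18] ztop 0.035 topcen [0.5085 0.0436] size [64. 55.] ang 52 mean [0.514 0.037 0.028] 308
```

```bash
python3 -m jog '[{"gripper":0.9,"dx":0,"dy":0,"dz":-0.004,"rx":0,"ry":0,"rz":0},{"gripper":0.9,"dx":0,"dy":0,"dz":-0.004,"rx":0,"ry":0,"rz":0}]';python3 -m jog '[{"gripper":0.9,"dx":0,"dy":0,"dz":-0.002,"rx":0,"ry":0,"rz":0},{"gripper":0.9,"dx":0,"dy":0,"dz":-0.002,"rx":0,"ry":0,"rz":0}]'
```

```text
t: 31.0
eef_pos: [0.5035, 0.0472, 0.0717]
tool_rot: [0.707, 0.001, 0.707, -0.001]
contact_force: [-0.7, 0.2, 0.1]
gripper_width: 0.331
t: 31.2
eef_pos: [0.5036, 0.0473, 0.0698]
tool_rot: [0.707, 0.001, 0.707, -0.001]
contact_force: [0.3, -0.0, -1.0]
gripper_width: 0.333
```

```bash
python3 -m jog '[{"gripper":0.9,"dx":0,"dy":0,"dz":-0.0015,"rx":0,"ry":0,"rz":0},{"gripper":0.9,"dx":0,"dy":0,"dz":-0.0015,"rx":0,"ry":0,"rz":0}]';python3 -m jog '[{"gripper":0.55,"dx":0,"dy":0,"dz":0,"rx":0,"ry":0,"rz":0},{"gripper":0.4,"dx":0,"dy":0,"dz":0,"rx":0,"ry":0,"rz":0},{"gripper":0.4,"dx":0,"dy":0,"dz":0,"rx":0,"ry":0,"rz":0},{"gripper":0.4,"dx":0,"dy":0,"dz":0.03,"rx":0,"ry":0,"rz":0},{"gripper":0.4,"dx":0,"dy":0,"dz":0.07,"rx":0,"ry":0,"rz":0},{"gripper":0.4,"dx":0,"dy":0,"dz":0.12,"rx":0,"ry":0,"rz":0},{"gripper":0.4,"dx":0,"dy":0,"dz":0.17,"rx":0,"ry":0,"rz":0},{"gripper":0.4,"dx":0.03,"dy":-0.04,"dz":0.2,"rx":0,"ry":0,"rz":0},{"gripper":0.4,"dx":0.06,"dy":-0.08,"dz":0.22,"rx":0,"ry":0,"rz":0},{"gripper":0.4,"dx":0.08,"dy":-0.12,"dz":0.22,"rx":0,"ry":0,"rz":0}]'
python3 -m jog '[{"gripper":0.4,"dx":0,"dy":-0.04,"dz":0,"rx":0,"ry":0,"rz":0},{"gripper":0.4,"dx":0,"dy":-0.08,"dz":0,"rx":0,"ry":0,"rz":0},{"gripper":0.4,"dx":0,"dy":-0.12,"dz":0,"rx":0,"ry":0,"rz":0},{"gripper":0.4,"dx":0,"dy":-0.12,"dz":0,"rx":0,"ry":0,"rz":0}]'
python3 - <<'E'
from h import *
th=np.deg2rad(3.2);B=np.array([.5475,.052])
L=['steel_cup','tape_roll','polish_tin','loupe','oil_bottle','yellow_block','gauge_block']
for c in('side','top'):
    r,P,o=look(c,L)
    for l in o:
        q=o[l][2][:,:2];g=(np.array(cv2.minAreaRect((q*1000).astype(np.float32))[0])/1000-B)
        print('   board',l,np.round([g@[np.cos(th),np.sin(th)],g@[-np.sin(th),np.cos(th)]],4))
    if c=='side': a=r['pixels']
cv2.imwrite('pics/p14.png',np.hstack([cv2.resize(a[170:270,220:360],(400,300)),cv2.resize(r['pixels'][140:270,190:370],(400,300))]))
E
```

```text
t: 31.4
eef_pos: [0.5037, 0.0474, 0.0693]
tool_rot: [0.707, 0.0, 0.707, -0.001]
contact_force: [-3.2, -0.8, 11.4]
gripper_width: 0.336
t: 32.4
eef_pos: [0.5831, -0.0678, 0.2913]
tool_rot: [0.709, -0.0, 0.705, -0.0]
contact_force: [0.5, 0.2, 0.4]
gripper_width: 0.595
t: 32.8
eef_pos: [0.5801, -0.1956, 0.2865]
tool_rot: [0.706, 0.004, 0.708, -0.005]
contact_force: [-0.7, 0.0, -0.3]
gripper_width: 0.603
side steel_cup 0.93 [305, 198, 26, 22] ztop 0.052 topcen [0.4962 0.1467] size [65. 66.] ang 62 mean [0.497 0.146 0.034] 447
side tape_roll 0.64 [258, 236, 27, 20] ztop 0.027 topcen [ 0.5066 -0.055 ] size [67. 70.] ang 49 mean [ 0.508 -0.058  0.019] 411
side polish_tin 0.80 [282, 218, 25, 22] ztop 0.035 topcen [0.5052 0.0458] size [65. 59.] ang 21 mean [0.515 0.037 0.027] 301
side polish_tin 0.71 [304, 197, 22, 18] ztop 0.052 topcen [0.4951 0.1472] size [61. 70.] ang 44 mean [0.497 0.146 0.034] 451
side loupe 0.61 [286, 209, 11, 10] ztop 0.062 topcen [0.5038 0.0442] size [26. 27.] ang 82 mean [0.508 0.042 0.051] 131
side oil_bottle 0.61 [336, 207, 12, 29] ztop 0.088 topcen [0.6003 0.1495]
[... 1212 characters left out ...]
9, 20, 21] ztop 0.098 topcen [0.5962 0.1561] size [11. 15.] ang 39 mean [0.593 0.154 0.06 ] 326
top oil_bottle 0.45 [264, 182, 11, 16] ztop 0.027 topcen [0.6039 0.0587] size [ 9. 35.] ang 50 mean [0.605 0.058 0.02 ] 84
top yellow_block 0.63 [306, 174, 17, 23] ztop 0.046 topcen [ 0.6084 -0.0434] size [30. 42.] ang 48 mean [ 0.606 -0.043  0.037] 283
top yellow_block 0.48 [270, 209, 136, 109] ztop 0.012 topcen [0.5435 0.0529] size [218. 299.] ang 3 mean [0.549 0.052 0.008] 8118
   board steel_cup [-0.0454  0.0988]
   board tape_roll [-0.0483 -0.1019]
   board polish_tin [-0.0456  0.0022]
   board loupe [-0.0447  0.001 ]
   board oil_bottle [0.0545 0.1012]
   board yellow_block [ 0.0554 -0.0987]
```

View pics/p14.png

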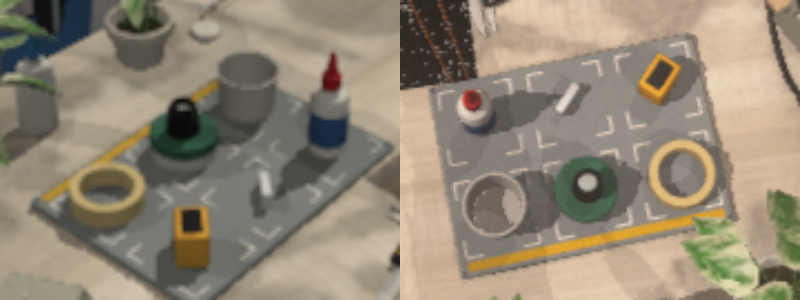

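Everything stands where it should, and both cameras agree to within a few millimetres. I'm handing in.

```bash
python3 -c "
from station import *
hand_in()"
```

```text
the job is handed in; nothing more can be done
```

The kit is set out on the board and handed in at about 33 s of the 115 s allowed. The system gave no verdict.

**Placement:** The bottle is in the back-left bay behind the cup. The yellow block is in the back-right bay behind the tape roll, and the gauge block is in the back middle. The tin is in the front middle with the loupe on its lid.

**Last checks:**
- **Position:** Each camera read every piece it found within about 6 mm of its bay centre. The loupe read within about 2 mm of the tin's centre. The cup and roll had moved no more than the measurement error.
- **Standing:** All pieces look upright in the final picture, and the tops of the tin, loupe, block and gauge read at seated height.
- **Camera differences:** The cameras differ by up to about 7 mm in y (the bottle), still inside the tolerances. The top camera's network did not find the gauge block under its own name. It reported that spot as a low-confidence bottle, where the position also fits the bay.

**Along the way:**
- **Bottle:** I set it down in the front-middle bay and regripped it upright. The first grasp was leaned to avoid a plant leaf.
- **Gauge block:** The first close went just above it, and the second try gripped it.
- **Contact force:** The highest reading I saw was about 11 N, when the loupe met the lid.

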